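Set and pin the hex stops of a casting fence, then lay the straightedge against them

ROBOT

A 6-joint arm with a two-finger parallel gripper is mounted at the origin on a cart in front of the work surface, level with it; the furniture and walls round the work are solid. World frame = base frame: x ahead of the robot, y to its left, z up, the work surface at z = 0. Lengths are in m, angles in degrees, forces in N, time in s.
With the tool pointing down it reaches from about 0.3 to 0.85 m from the base axis. Payload 4.2 kg.
Tool frame: the origin (TCP) lies midway between the tips of the shut fingers; the grasp point (between the pads) lies 19 mm behind it; z points along the fingers, y is the line along which they close (so a half turn about z gives the same grasp; the last joint's range is limited). The gripper opens to 91 mm and grips with 3 to 60 N. Pads are 32 mm wide; open, the fingers measure 118 mm over their backs; the gripper's body (76 mm by 178 mm) begins 60 mm behind the grasp point.
Start: joints at [-71.906, 18.312, 89.639, -0, 72.044, -1.146], TCP at [0.189, -0.543, 0.214] pointing down, gripper open.
Joint ranges: [-177.97, 177.97], [-48.28, 115.42], [12.27, 149.76], [-77.06, 257.06], [2.81, 150.46], [-146.56, 146.56]. Speed limits (degrees/s): [147.25, 147.25, 180, 180, 180, 180].

INTERFACE

Orientations are given as a 3x3 rotation matrix whose columns are the frame's x, y, z axes.
In Python, from station import get_obs, read_camera, camera_params, finish_job, find_in, masks_of, mark_of gives the robot as it stands.
- The arm moves only by the tool send_rows, never from a script. Its argument "series" is a list of rows, each an object of numbers: "tx", "ty", "tz": the shift along the tool's x, y, z in cm; "rx", "ry", "rz": the turn, a rotation vector about the tool's x, y, z in rad; "fingers": the opening, from 0 (shut) to 1 (fully open). In form: [{"tx": .., "ty": .., "tz": .., "rx": .., "ry": .., "rz": .., "fingers": ..}, ...]. A call has 1 to 20 rows; each row shifts and turns the commanded pose from where the row before left it, along the tool's axes as they then stand; what a row does not reach is not made up. A row lasts 1/10 s, in which the tool goes at most 50 mm and 8.59 degrees, less where a joint would pass 70% of its speed; a pose out of reach is approached as far as the arm can. A call is refused whole if a number of a shift passes 5 or a number of a turn 0.15, either way. A call with a gripper value outside its range is refused whole. The fingers move at their own pace and stop on an object; "newtons" is the grip in N (left out, the last holds). Time passes only in rows, so rows that do not move let the fingers close. It gives the time, the measured TCP pose, the force, the opening and the grip force at its end, in the units of the state.
- get_obs(): the state, without advancing time (a new reading comes with each control period).
- read_camera(name): name is "side" or "top"; returns the picture (480x640x3 uint8, red, green, blue); there is no depth.
- camera_params(name): a dict with "mtx" (3x3 intrinsics, pixels), "rvec" (rotation vector, rad) and "tvec" (3), from world to camera coordinates, as OpenCV has them. Camera axes: x right, y down, z forward; pixel columns grow to the right and rows downward; lengths in m; the calibration is good to about 2 mm. A picture is of the moment at which its call begins. camera_params takes no time and is no camera call.
- finish_job(): hands the job in; it is judged then, once.
Trained networks look in the newest picture that a camera, given by its name, has taken for a name from the list of things; names that differ only in an ending like _2 or _b are one class to them, and where a whole thing is asked for, a point or a joint stands for the part that bears it (a point fixed in the world has none). Each returns a list of dicts, best first, with "confidence" (0 to 1); they miss things now and then, are a little off and sometimes report something else, mostly with a low value. They report only what shows in the picture. A call takes as long as a camera call. They do not tell look-alikes from the thing itself.
- find_in(thing, camera): "box" ([left, top, width, height] in pixels, round what is visible of it).
- masks_of(thing, camera): "region" (480x640 bool, what is visible of it) and "box" ([left, top, width, height] in pixels, round what is visible of it).
- mark_of(thing, camera): "location" ([row, column] in pixels: a listed point, or the origin of a listed thing).
The state is a dict: "clock": time; "joint_positions": joint angles; "qd": joint speeds; "joint_efforts": joint torques, N m; "position": TCP position; "tcp_rot": TCP orientation; "wrist_force": force on the tool from outside, world axes, zero at the start; "moment": the same for the moment, N m; "width": finger opening in m; "finger_force": force on a finger pad.
Only numpy, scipy, OpenCV 4.12 (cv2) and the standard library are available. Lean on these libraries where they do the work, as an engineer would, in place of code of your own. Each camera call takes 0.05 s, during which the arm holds its last target. There are 200 camera calls.

TASK

Set up the casting fence on the slotted rail: lift the wooden wedge off the rail and lay it flat on the table, then turn each hexagonal stop until two of its flats are square to the slot, seat it right down in the slot over a hole of its own, and push a retaining pin from the stand down through stop and rail until the pin's head rests on the stop. Only when every stop is pinned, lay the straightedge flat on the rail's wide front ledge, grip block up and on the robot's side, its middle at about the middle of the rail, with its long edge flush against the flats of the stops. Leave the other things on the table where they are; pins left over stay in the stand.

Things in the scene. Friction and masses are not known exactly. Their poses are not given: they have to be found in the camera images.
- rail: steel rail fixed to the table, 116 (x) x 300 (y) x 30 mm; own y along it, own x away from the robot; origin at table height under the middle of the slot. Slot 32 mm wide (x -16 to 16) along its whole length, open above and at the ends, floor at z = 14. Before it (x -76 to -16) the flat ledge, behind it (x 16 to 40) the jaw, tops at z = 30. Three 13 mm holes go through the slot floor to the table
- hole_1 (a point): middle of the first hole, at the level of the slot floor (rail's x = 0, y = -80, z = 14 mm)
- hole_2 (a point): middle of the second hole (rail's x = 0, y = 0, z = 14 mm)
- hole_3 (a point): middle of the third hole (rail's x = 0, y = +80, z = 14 mm)
- stop_1: aluminium hexagonal stop, 30 mm across flats, 34.6 across corners, 42 tall, 13 mm bore right through; stands on the table; origin at the centre of its underside, z up; own x is square to one pair of flats, the others follow every 60 degrees. It enters the slot only with flats within about 7 degrees of it; seated, its top is 56 mm up. 90 g. Two or three stops are present
- stop_2: aluminium hexagonal stop, 30 mm across flats, 34.6 across corners, 42 tall, 13 mm bore right through; stands on the table; origin at the centre of its underside, z up; own x is square to one pair of flats, the others follow every 60 degrees. It enters the slot only with flats within about 7 degrees of it; seated, its top is 56 mm up. 90 g. Two or three stops are present
- stop_3: aluminium hexagonal stop, 30 mm across flats, 34.6 across corners, 42 tall, 13 mm bore right through; stands on the table; origin at the centre of its underside, z up; own x is square to one pair of flats, the others follow every 60 degrees. It enters the slot only with flats within about 7 degrees of it; seated, its top is 56 mm up. 90 g. Two or three stops are present
- pin_stand: wooden block fixed to the table, 50 x 170 x 36 mm with three 13 mm holes in a row along its own y, 55 mm apart, in which the pins stand; origin at the centre of its underside
- pin_1: steel pin upright in the stand: shank 10 mm thick, 52 long, tapering to 4 mm over the lowest 7 mm, then a round head 18 mm thick and 26 tall to grip; 60 g; origin at the tip of the shank, z up to the head. In the stand the tip is on the table; home through a stop it is about 4 mm above it, the head resting on the stop
- pin_2: steel pin upright in the stand: shank 10 mm thick, 52 long, tapering to 4 mm over the lowest 7 mm, then a round head 18 mm thick and 26 tall to grip; 60 g; origin at the tip of the shank, z up to the head. In the stand the tip is on the table; home through a stop it is about 4 mm above it, the head resting on the stop
- pin_3: steel pin upright in the stand: shank 10 mm thick, 52 long, tapering to 4 mm over the lowest 7 mm, then a round head 18 mm thick and 26 tall to grip; 60 g; origin at the tip of the shank, z up to the head. In the stand the tip is on the table; home through a stop it is about 4 mm above it, the head resting on the stop
- straightedge: aluminium straightedge, 36 (x) x 260 (y) x 14 mm, lying flat on the table, with a wooden grip block 16 (x) x 28 (y) mm on top (z = 14 to 38 mm), 8 mm off the middle on the -x side; origin at the centre of its underside, y along it; its +x edge goes against the stops. About 220 g
- wedge: beech wedge 30 (x) x 110 (y) mm, lying flat across the rail's slot at the start with its underside on ledge and jaw; its own y runs along it; 22 mm thick at its -y end, 3 mm at its +y end; origin at the centre of its underside; 40 g
- jar: bystander: screw-lid jar, 50 mm across, 62 mm tall, upright; origin at the centre of its underside
- tape_roll: bystander: roll of paper tape, 100 mm across, 34 mm high; origin at the centre of its underside
- register_key: bystander: small plaster cone, 30 mm across, 23 mm tall; origin at the centre of its underside
- loop_tool: bystander: wire loop tool lying on the table, 183 (x) x 37 x 13 mm; origin at the centre of its underside
- brush: bystander: flat brush lying on the table, 212 (x) x 44 x 14 mm; origin at the centre of its underside
Not all that is in view belongs to the job. Leave any blue look-alike of the stop_1 alone. What is shaped like the stop_3 but orange is not meant.

How it is judged:
By the outcome, as a careful person would: the job done as asked, in the order asked, and still so for the second after the job is handed in, with the robot touching nothing.
Of stop_1, stop_2, stop_3 only 2 to 3 are there at a start; the rules pass over those that are not, and their reading is None.
At some moment in a run one of straightedge, wedge may be knocked a few centimetres aside while the robot is not near it.
It also fails if it takes over 210 s, if anything falls off the work surface, if the arm or the gripper's body presses on something with over 40 N, if the wrist force passes 120 N, or if a joint passes its speed limit or range.

## Working session

There is one attempt and no reset: what is moved stays moved. The work goes in short steps, Python scripts to look and compute and a tool call to move; the robot and the scene stay as the last step left them, time stands still between calls to the robot, and variables do not carry over. Pictures are saved under pics/ and viewed, at most 14 in all, crops included, and the job is handed in when it is done.

Besides the shell and the picture viewer there is one more tool, called after "Request:" as name([rows], argument=value, ...), one row to a line, values as JSON. send_rows: Moves the arm, as the interface text tells. Its arguments: {"type":"object","properties":{"series":{"type":"array"},"newtons":{"type":"number"}},"required":["series"]}

```bash
ls; mkdir -p pics
python3 - <<'E'
from station import *
import cv2
o=get_obs()
print({k:o[k] for k in('clock','position','tcp_rot','width')})
for c in('side','top'):
    im=read_camera(c); cv2.imwrite(f'pics/{c}0.png',im[:,:,::-1]); p=camera_params(c); print(c,p)
E
```

```text
pics
{'clock': 0.0, 'position': array([ 0.18933395, -0.54240594,  0.21313695]), 'tcp_rot': array([[ 9.44138112e-01,  3.29549605e-01, -5.31806690e-04],
       [ 3.29550031e-01, -9.44136682e-01,  1.64365626e-03],
       [ 3.95680677e-05, -1.72709543e-03, -9.99998508e-01]]), 'width': 0.0914340544882991}
side {'mtx': array([[541.04053225,   0.        , 307.58824539],
       [  0.        , 541.04053225, 245.23890745],
       [  0.        ,   0.        ,   1.        ]]), 'rvec': array([ 0.14394207, -2.63105841,  1.64475678]), 'tvec': array([0.55202789, 0.07595658, 1.33668377])}
top {'mtx': array([[579.43710516,   0.        , 323.006009  ],
       [  0.        , 579.43710516, 250.70596125],
       [  0.        ,   0.        ,   1.        ]]), 'rvec': array([ 2.21035492, -2.15783692,  0.11455689]), 'tvec': array([0.02942381, 0.55519867, 1.61399353])}
```

View pics/top0.png

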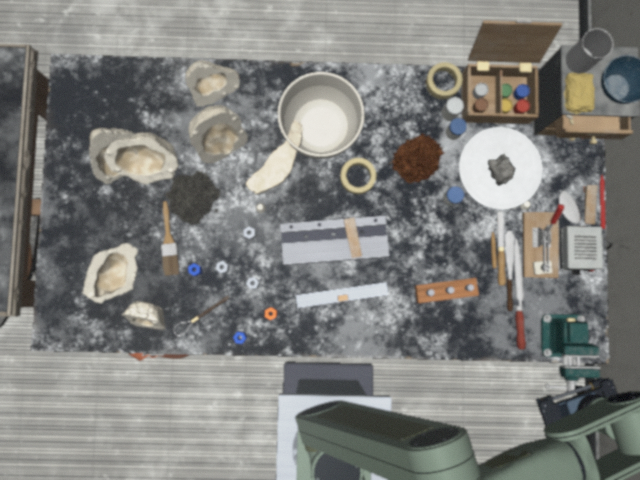

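View pics/side0.png

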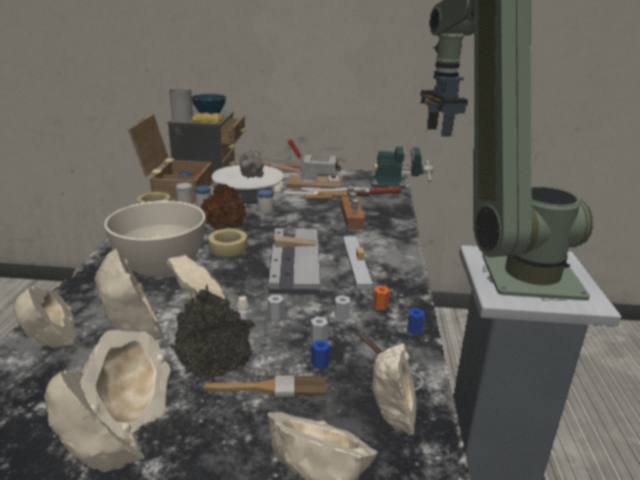

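```bash
cat > h.py <<'E'
from station import *
import numpy as np, cv2
from scipy.optimize import least_squares, minimize
C={c:camera_params(c) for c in('side','top')}
def proj(c,P):
    p=C[c]; return cv2.projectPoints(np.asarray(P,float).reshape(-1,3),p['rvec'],p['tvec'],p['mtx'],None)[0].reshape(-1,2)
def ray(c,uv):
    p=C[c];R=cv2.Rodrigues(p['rvec'])[0];o=-R.T@p['tvec'].ravel()
    return o,R.T@np.linalg.inv(p['mtx'])@np.array([uv[0],uv[1],1.])
def onz(c,uv,z):
    o,d=ray(c,uv);return o+d*(z-o[2])/d[2]
def tri(a,b):  # side uv, top uv
    f=lambda P:np.r_[proj('side',P)[0]-a,proj('top',P)[0]-b]
    return least_squares(f,onz('top',b,.02))
def box(x0,x1,y0,y1,z0,z1): return np.array([(x,y,z) for x in(x0,x1) for y in(y0,y1) for z in(z0,z1)])
def ngon(r,n,z0,z1,ph=0):
    a=ph+np.arange(n)*2*np.pi/n
    return np.array([(r*np.cos(t),r*np.sin(t),z) for z in(z0,z1) for t in a])
def place(P,x,y,yaw,z=0):
    c,s=np.cos(yaw),np.sin(yaw);return P@np.array([[c,s,0],[-s,c,0],[0,0,1]])+[x,y,z]
E
cat > look.py <<'E'
from h import *
import pickle
out={}
for c in('top','side'):
    im=read_camera(c); out[c]=im
    for t in('rail','stop_1','pin_stand','pin_1','straightedge','wedge'):
        out[c,t]=masks_of(t,c)
        for m in out[c,t]:
            if m['confidence']<.3: continue
            r=m['region'];ys,xs=np.nonzero(r)
            print(c,t,round(m['confidence'],2),np.round(m['box']),'cen',xs.mean().round(1),ys.mean().round(1),len(xs),im[r].mean(0).astype(int))
    for t in('hole_1','stop_1','pin_1'):
        out[c,t,'mk']=mark_of(t,c); print(c,t,[(np.round(m['location'],1).tolist(),round(m['confidence'],2)) for m in out[c,t,'mk'] if m['confidence']>.3])
pickle.dump(out,open('look.pkl','wb'))
im=out['top'][:,:,::-1]
cv2.imwrite('pics/tc.png',cv2.resize(im[205:355,180:400],None,fx=3.6,fy=3.6,interpolation=cv2.INTER_CUBIC))
E
python3 look.py
```

```text
top rail 0.69 [279. 217. 111.  48.] cen 332.9 240.2 4097 [161 163 168]
top stop_1 0.67 [188. 265.  14.  12.] cen 195.8 269.4 117 [ 69  94 165]
top stop_1 0.57 [267. 308.   8.  13.] cen 271.2 312.7 99 [204 130  85]
top stop_1 0.48 [248. 273.  11.  17.] cen 253.4 283.0 99 [179 184 191]
top stop_1 0.48 [235. 329.  10.  12.] cen 240.5 337.0 107 [ 83 109 183]
top stop_1 0.4 [246. 229.   9.  10.] cen 249.5 232.9 117 [173 178 184]
top pin_stand 0.89 [412. 277.  65.  27.] cen 445.9 290.0 1042 [162 120  89]
top pin_1 0.38 [426. 287.   8.  10.] cen 430.0 292.3 37 [167 163 164]
top straightedge 0.68 [297. 281.  90.  28.] cen 341.9 294.5 1190 [206 210 213]
top wedge 0.61 [344. 220.  20.  39.] cen 353.1 237.0 451 [190 172 152]
top hole_1 [([238.5, 303.0], 0.67), ([234.2, 362.9], 0.65), ([233.9, 331.2], 0.59)]
top stop_1 [([282.3, 254.6], 0.69), ([295.3, 340.1], 0.68), ([334.3, 240.6], 0.66), ([314.6, 273.0], 0.66), ([236.5, 252.2], 0.65), ([272.6, 195.6], 0.57), ([266.0, 221.7], 0.56), ([230.8, 363.6], 0.52)]
top pin_1 [([291.2, 445.1], 0.63), ([288.9, 463.5], 0.6), ([292.5, 424.3], 0.44)]
side r
[... 666 characters left out ...]
 0.57 [350. 186.   3.   5.] cen 350.2 189.9 18 [95 93 92]
side pin_1 0.49 [350. 192.   3.   7.] cen 352.0 196.8 49 [98 93 90]
side straightedge 0.8 [346. 238.  29.  51.] cen 357.1 263.1 824 [151 149 148]
side straightedge 0.48 [257. 186.  14.  29.] cen 264.7 201.3 348 [ 96  98 101]
side wedge 0.78 [274. 234.  41.  13.] cen 292.1 241.8 357 [129 114  98]
side wedge 0.41 [354. 200.   8.  13.] cen 354.5 205.2 60 [93 88 86]
side hole_1 [([242.0, 287.9], 0.78), ([256.7, 289.7], 0.73), ([272.3, 286.4], 0.58)]
side stop_1 [([305.8, 381.6], 0.87), ([315.4, 338.5], 0.77), ([339.1, 315.2], 0.68), ([318.9, 274.2], 0.67), ([361.9, 319.8], 0.65), ([329.6, 415.7], 0.59)]
side pin_1 [([251.1, 230.9], 0.51)]
```

View pics/tc.png

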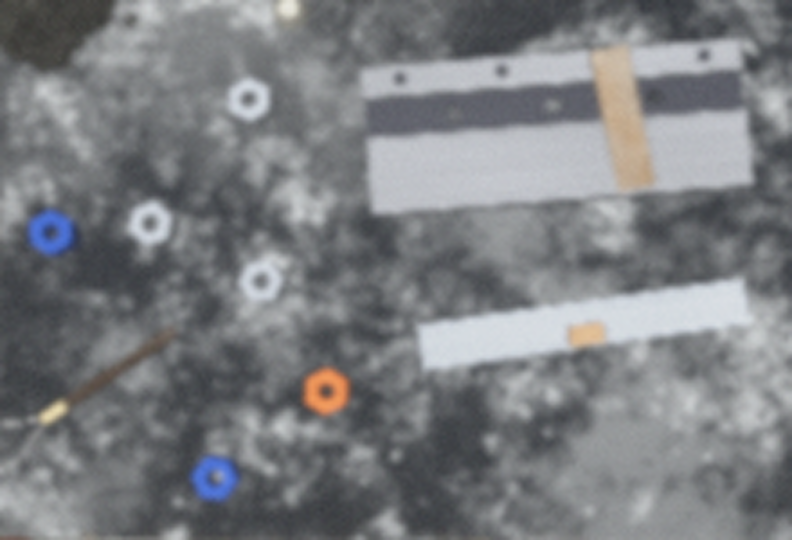

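```bash
cat >> h.py <<'E'
S=8
def render(c,layers,win):
    u0,v0,w,h=win;L=[]
    for poly in layers:   # painter's order
        uv=((proj(c,poly)-[u0,v0]+.5)*S-.5)
        uv=cv2.convexHull(uv.astype(np.float32))[:,0]
        m=np.zeros((h*S,w*S),np.uint8); cv2.fillPoly(m,[np.round(uv*16).astype(np.int32)],255,shift=4); L.append(m.astype(np.float32)/255)
    K=[]
    rest=np.ones_like(L[0])
    for m in L[::-1]: K.append(m*rest); rest=rest*(1-m)
    K=K[::-1]+[rest]
    return [cv2.GaussianBlur(cv2.resize(k,(w,h),interpolation=cv2.INTER_AREA),(0,0),.8) for k in K]
def fit(c,im,make,p0,win,step,mask=None):
    u0,v0,w,h=win; I=im[v0:v0+h,u0:u0+w].astype(float)
    ok=np.ones((h,w),bool) if mask is None else ~mask[v0:v0+h,u0:u0+w]
    Y=I[ok]
    def cost(p):
        A=np.stack([k[ok] for k in render(c,make(p),win)],1)
        X=np.linalg.lstsq(A,Y,rcond=None)[0]; return ((A@X-Y)**2).mean()
    p0=np.array(p0,float)
    sim=np.vstack([p0]+[p0+np.eye(len(p0))[i]*step[i] for i in range(len(p0))])
    r=minimize(cost,p0,method='Nelder-Mead',options=dict(initial_simplex=sim,xatol=1e-5,fatol=1e-3,maxiter=300))
    return r.x,r.fun
def stop_layers(p,z=0): 
    x,y,a=p; return [place(ngon(.01732,6,z,z+.042,np.pi/6),x,y,a),place(ngon(.01732,6,z+.042,z+.042,np.pi/6),x,y,a),place(ngon(.0065,16,z+.042,z+.042),x,y,a)]
def rail_layers(p):
    x,y,a=p;B=lambda *q:place(box(*q),x,y,a)
    return [B(-.076,.04,-.15,.15,0,.03),B(-.076,-.016,-.15,.15,.03,.03),B(-.016,.016,-.15,.15,.014,.03),B(-.016,.016,-.15,.15,.014,.014) ,B(.016,.04,-.15,.15,.03,.03)]
def edge_layers(p,z=0):
    x,y,a=p;B=lambda *q:place(box(*q),x,y,a)
    return [B(-.018,.018,-.13,.13,z,z+.014),B(-.018,.018,-.13,.13,z+.014,z+.014),B(-.016,0,-.014,.014,z+.014,z+.038)]
def stand_layers(p):
    x,y,a=p;B=lambda *q:place(box(*q),x,y,a)
    return [B(-.025,.025,-.085,.085,0,.036),B(-.025,.025,-.085,.085,.036,.036)]+[place(ngon(.009,14,.052,.078)+[0,k*.055,0],x,y,a) for k in(-1,0,1)]
def wedge_layers(p,z=.03):
    x,y,a=p;P=np.vstack([box(-.015,.015,-.055,-.055,0,.022),box(-.015,.015,.055,.055,0,.003)])
    return [place(P,x,y,a,z),place(P[P[:,2]>0],x,y,a,z)]
def win(c,P,m=8):
    uv=proj(c,P);a=np.floor(uv.min(0)-m).astype(int);b=np.ceil(uv.max(0)+m).astype(int);return (*a,*(b-a))
E
cat > m1.py <<'E'
from h import *
import pickle
o=pickle.load(open('look.pkl','rb')); im=o['top']
print('cam',[ray(c,(0,0))[0].round(3) for c in C])
wm=cv2.dilate(o['top','wedge'][0]['region'].astype(np.uint8),np.ones((7,7)))>0
def run(n,mk,uv,z,yaws,mask=None,step=(.004,.004,.05),c='top',P0=None):
    P=onz('top',uv,z) if P0 is None else P0
    best=min((fit(c,o[c],mk,(P[0],P[1],a),win(c,mk((P[0],P[1],a))[0]),step,mask) for a in yaws),key=lambda r:r[1])
    p=best[0];print(c,n,p[:2].round(4),np.degrees(p[2]).round(2),round(best[1],1));return p
R={}
hy=np.radians([-25,-15,-5,5,15,25])
for i,(u,a) in enumerate([((249.2,232.5),(275.1,307.1)),((221.4,266.7),(318.6,329)),((252.2,283),(341.8,308.3))]):
    P=run(f'stop{i+1}',stop_layers,u,.042,hy); R[f'stop{i+1}']=P
    run(f'stop{i+1}',stop_layers,u,.042,hy,c='side',P0=P)
P=run('rail',rail_layers,(335,241),.03,np.radians([-8,0,8]),wm);R['rail']=P
run('rail',rail_layers,0,.03,[P[2]],cv2.dilate(o['side','wedge'][0]['region'].astype(np.uint8),np.ones((9,9)))>0,c='side',P0=P)
P=run('edge',edge_layers,(341.9,294.5),.014,np.radians([-8,0,8]));R['edge']=P
run('edge',edge_layers,0,0,[P[2]],c='side',P0=P)
P=run('stand',stand_layers,(447,290),.036,np.radians([-8,0,8]));R['stand']=P
run('stand',stand_layers,0,0,[P[2]],c='side',P0=P)
P=run('wedge',wedge_layers,(353.1,238),.04,np.radians([70,90,110,-70,-90,-110]));R['wedge']=P
run('wedge',wedge_layers,0,0,[P[2],P[2]+np.pi],c='side',P0=P)
pickle.dump(R,open('R.pkl','wb'))
x,y,a=R['rail'];print([place(np.array([[0,k*.08,.014]]),x,y,a).round(4) for k in(-1,0,1)])
# height checks: triangulate stop origin marks & hole marks
print(tri((274.2,318.9),(252.2,236.5)).x.round(3), tri((287.9,242.0),(362.9,234.2)).x.round(3), tri((286.4,272.3),(303,238.5)).x.round(3))
E
time python3 m1.py
```

```text
cam [array([0.448, 1.217, 0.644]), array([0.41 , 0.068, 1.656])]
top stop1 [0.5998 0.2522] -24.25 192.7
side stop1 [0.5998 0.2516] 16.62 212.1
top stop2 [0.5015 0.3258] 15.12 315.5
side stop2 [0.5011 0.324 ] -24.55 458.3
top stop3 [0.4594 0.2386] 14.07 592.1
side stop3 [0.458  0.2379] 16.88 308.8
top rail [0.6052 0.0143] 5.99 326.0
side rail [0.6041 0.0166] 5.91 295.6
top edge [ 0.4316 -0.0138] 9.1 394.4
side edge [ 0.4313 -0.0138] 9.06 328.2
top stand [ 0.4515 -0.309 ] 7.92 391.2
side stand [ 0.452  -0.3086] 9.7 359.0
top wedge [ 0.5949 -0.0323] -101.23 1038.7
side wedge [ 0.5962 -0.0773] -89.98 797.1
[array([[ 0.6135, -0.0652,  0.014 ]]), array([[0.6052, 0.0143, 0.014 ]]), array([[0.5968, 0.0939, 0.014 ]])]
[ 0.599  0.248 -0.012] [ 0.61  -0.069  0.019] [0.593 0.101 0.022]
real	0m11.315s
user	0m11.981s
sys	0m4.221s
```

```bash
cat > m2.py <<'E'
from h import *
import pickle
o=pickle.load(open('look.pkl','rb')); R=pickle.load(open('R.pkl','rb'))
rl=rail_layers((.6047,.0155,np.radians(5.95)))
for c in C:
  for a in np.radians([-81,99]):
    P=onz('top',(353.3,237.7),.04)
    mk=lambda p:(rail_layers(R['rail']) if c=='top' else rail_layers((.6041,.0166,np.radians(5.91))))+wedge_layers(p)
    x,f=fit(c,o[c],mk,(P[0],P[1],a),win(c,wedge_layers((P[0],P[1],a))[0],5),(.004,.004,.05))
    print(c,x[:2].round(4),np.degrees(x[2]).round(1),round(f))
for i in(1,2,3):
  p=R[f'stop{i}'];T=[]
  for c in C:
    row=[]
    for d in range(-30,30,5):
        a=np.radians(d)
        row.append(fit(c,o[c],lambda q:stop_layers((q[0],q[1],a)),p[:2],win(c,stop_layers(p)[0],3),(.002,.002))[1])
    T.append(row);
  print(i,np.round(T).astype(int).tolist(),list(range(-30,30,5))[int(np.argmin(np.sum(T,0)))])
E
python3 m2.py
```

```text
side [ 0.5947 -0.0446] -98.7 150
side [ 0.5933 -0.0406] 103.3 71
top [ 0.5891 -0.0401] -78.0 177
top [ 0.589  -0.0398] 102.8 186
1 [[162, 162, 163, 163, 164, 166, 167, 166, 165, 165, 165, 163], [146, 145, 147, 151, 155, 161, 165, 167, 165, 161, 155, 149]] -25
2 [[273, 277, 280, 282, 282, 280, 277, 272, 270, 269, 269, 270], [296, 306, 318, 324, 326, 320, 310, 297, 288, 280, 279, 286]] 20
3 [[264, 265, 266, 267, 267, 267, 267, 265, 263, 262, 262, 263], [493, 494, 495, 494, 490, 482, 477, 473, 474, 478, 485, 490]] 10
```

```bash
cat > go.py <<'E'
import sys
from h import *
from scipy.spatial.transform import Rotation as Ro
# go.py x y z ang : ang = world angle of tool y (mod 180); prints turn (tool rotvec, rad) then shift (cm) in the tool frame after turning
x,y,z,ang=map(float,sys.argv[1:5])
o=get_obs();R=o['tcp_rot'];cur=np.degrees(np.arctan2(R[1,1],R[0,1]))
ang+=180*np.round((cur-ang)/180)
a=np.radians(ang);yy=np.array([np.cos(a),np.sin(a),0]);zz=np.array([0,0,-1.]);T=np.stack([np.cross(yy,zz),yy,zz],1)
rv=Ro.from_matrix(R.T@T).as_rotvec();d=T.T@(np.array([x,y,z])-o['position'])*100
print('t',round(o['clock'],2),'pos',(o['position']*1000).round(1),'ang',cur.round(2),'j6',o['joint_positions'][5].round(1),'w',round(o['width']*1000,1),'F',np.round(o['wrist_force'],1))
print('turn',rv.round(3),'n',int(np.ceil(np.abs(rv).max()/.14)),'shift cm',d.round(2),'n',int(np.ceil(np.linalg.norm(d)/4)))
E
python3 go.py .6056 -.0366 .15 103
```

```text
t 1.1 pos [ 189.5 -542.9  214. ] ang -70.76 j6 -1.1 w 91.2 F [ 0.1  0.7 -0.6]
turn [0.    0.    0.109] n 1 shift cm [ 51.94 -39.97   6.4 ] n 17
```

Request:
send_rows([
  {"rz":0.109},
  {"tx":2.885,"ty":-2.22,"tz":0.3},
  {"tx":2.885,"ty":-2.22,"tz":0.3},
  {"tx":2.885,"ty":-2.22,"tz":0.3},
  {"tx":2.885,"ty":-2.22,"tz":0.3},
  {"tx":2.885,"ty":-2.22,"tz":0.3},
  {"tx":2.885,"ty":-2.22,"tz":0.3},
  {"tx":2.885,"ty":-2.22,"tz":0.3},
  {"tx":2.885,"ty":-2.22,"tz":0.3},
  {"tx":2.885,"ty":-2.22,"tz":0.3},
  {"tx":2.885,"ty":-2.22,"tz":0.3},
  {"tx":2.885,"ty":-2.22,"tz":0.3},
  {"tx":2.885,"ty":-2.22,"tz":0.3},
  {"tx":2.885,"ty":-2.22,"tz":0.3},
  {"tx":2.885,"ty":-2.22,"tz":0.3},
  {"tx":2.885,"ty":-2.22,"tz":0.3},
  {"tx":2.885,"ty":-2.22,"tz":0.3},
  {"tx":2.885,"ty":-2.22,"tz":0.3},
  {"tx":2.885,"ty":-2.22,"tz":0.3},
  {},
])

```text
$.series[0]: bad value
```

```bash
python3 go.py .6056 -.0366 .034 103
```

```text
t 1.1 pos [ 189.5 -542.9  214. ] ang -70.76 j6 -1.1 w 91.2 F [ 0.1  0.7 -0.6]
turn [0.    0.    0.109] n 1 shift cm [ 51.94 -39.97  18.  ] n 17
```

Request:
send_rows([
  {"tx":0,"ty":0,"tz":0,"rx":0,"ry":0,"rz":0.109,"fingers":1},
  {"tx":2.885,"ty":-2.22,"tz":0.3,"rx":0,"ry":0,"rz":0,"fingers":1},
  {"tx":2.885,"ty":-2.22,"tz":0.3,"rx":0,"ry":0,"rz":0,"fingers":1},
  {"tx":2.885,"ty":-2.22,"tz":0.3,"rx":0,"ry":0,"rz":0,"fingers":1},
  {"tx":2.885,"ty":-2.22,"tz":0.3,"rx":0,"ry":0,"rz":0,"fingers":1},
  {"tx":2.885,"ty":-2.22,"tz":0.3,"rx":0,"ry":0,"rz":0,"fingers":1},
  {"tx":2.885,"ty":-2.22,"tz":0.3,"rx":0,"ry":0,"rz":0,"fingers":1},
  {"tx":2.885,"ty":-2.22,"tz":0.3,"rx":0,"ry":0,"rz":0,"fingers":1},
  {"tx":2.885,"ty":-2.22,"tz":0.3,"rx":0,"ry":0,"rz":0,"fingers":1},
  {"tx":2.885,"ty":-2.22,"tz":0.3,"rx":0,"ry":0,"rz":0,"fingers":1},
  {"tx":2.885,"ty":-2.22,"tz":0.3,"rx":0,"ry":0,"rz":0,"fingers":1},
  {"tx":2.885,"ty":-2.22,"tz":0.3,"rx":0,"ry":0,"rz":0,"fingers":1},
  {"tx":2.885,"ty":-2.22,"tz":0.3,"rx":0,"ry":0,"rz":0,"fingers":1},
  {"tx":2.885,"ty":-2.22,"tz":0.3,"rx":0,"ry":0,"rz":0,"fingers":1},
  {"tx":2.885,"ty":-2.22,"tz":0.3,"rx":0,"ry":0,"rz":0,"fingers":1},
  {"tx":2.885,"ty":-2.22,"tz":0.3,"rx":0,"ry":0,"rz":0,"fingers":1},
  {"tx":2.885,"ty":-2.22,"tz":0.3,"rx":0,"ry":0,"rz":0,"fingers":1},
  {"tx":2.885,"ty":-2.22,"tz":0.3,"rx":0,"ry":0,"rz":0,"fingers":1},
  {"tx":2.885,"ty":-2.22,"tz":0.3,"rx":0,"ry":0,"rz":0,"fingers":1},
  {"tx":0,"ty":0,"tz":0,"rx":0,"ry":0,"rz":0,"fingers":1},
], newtons=15)

```text
clock: 3.1
position: [0.6079, -0.0335, 0.1592]
tcp_rot: [[0.974, 0.229, 0.001], [0.229, -0.974, 0.001], [0.001, -0.001, -1.0]]
wrist_force: [-1.1, -0.1, -0.2]
width: 0.0911
finger_force: 0.0
```

```bash
python3 go.py .6056 -.0366 .034 103
```

```text
t 3.1 pos [607.9 -33.5 159.2] ang -76.79 j6 72.5 w 91.1 F [-1.1 -0.1 -0.2]
turn [-0.001 -0.001  0.004] n 1 shift cm [-0.3   0.25 12.52] n 4
```

Request:
send_rows([
  {"tx":-0.3,"ty":0.25,"tz":3,"rx":0,"ry":0,"rz":0.004,"fingers":1},
  {"tx":0,"ty":0,"tz":3.5,"rx":0,"ry":0,"rz":0,"fingers":0.7},
  {"tx":0,"ty":0,"tz":3,"rx":0,"ry":0,"rz":0,"fingers":0.7},
  {"tx":0,"ty":0,"tz":2,"rx":0,"ry":0,"rz":0,"fingers":0.7},
  {"tx":0,"ty":0,"tz":0.95,"rx":0,"ry":0,"rz":0,"fingers":0.7},
  {"tx":0,"ty":0,"tz":0,"rx":0,"ry":0,"rz":0,"fingers":0.7},
  {"tx":0,"ty":0,"tz":0,"rx":0,"ry":0,"rz":0,"fingers":0.7},
])

```text
clock: 3.8
position: [0.604, -0.0402, 0.0365]
tcp_rot: [[0.975, 0.221, 0.002], [0.221, -0.975, -0.0], [0.002, 0.001, -1.0]]
wrist_force: [0.2, -0.1, 0.3]
width: 0.0641
finger_force: 0.0
```

Request:
send_rows([
  {"tx":0,"ty":0,"tz":0,"rx":0,"ry":0,"rz":0,"fingers":0.15},
  {"tx":0,"ty":0,"tz":0,"rx":0,"ry":0,"rz":0,"fingers":0.15},
  {"tx":0,"ty":0,"tz":0,"rx":0,"ry":0,"rz":0,"fingers":0.15},
  {"tx":0,"ty":0,"tz":0,"rx":0,"ry":0,"rz":0,"fingers":0.15},
  {"tx":0,"ty":0,"tz":0,"rx":0,"ry":0,"rz":0,"fingers":0.15},
  {"tx":0,"ty":0,"tz":0,"rx":0,"ry":0,"rz":0,"fingers":0.15},
])

```text
clock: 4.4
position: [0.6034, -0.0398, 0.0357]
tcp_rot: [[0.975, 0.221, 0.0], [0.221, -0.975, -0.0], [0.0, 0.0, -1.0]]
wrist_force: [-0.8, 0.5, 2.2]
width: 0.0299
finger_force: 15.0
```

Request:
send_rows([
  {"tx":0,"ty":0,"tz":-1,"rx":0,"ry":0,"rz":0,"fingers":0.15},
  {"tx":0,"ty":0,"tz":-3,"rx":0,"ry":0,"rz":0,"fingers":0.15},
  {"tx":0,"ty":0,"tz":-3,"rx":0,"ry":0,"rz":0,"fingers":0.15},
  {"tx":0,"ty":0,"tz":0,"rx":0,"ry":0,"rz":0,"fingers":0.15},
])

```text
clock: 4.8
position: [0.6064, -0.0402, 0.1104]
tcp_rot: [[0.975, 0.221, 0.01], [0.221, -0.975, -0.001], [0.009, 0.003, -1.0]]
wrist_force: [1.7, 0.1, 0.1]
width: 0.0301
finger_force: 15.0
```

```bash
python3 go.py .62 -.23 .0065 103
```

```text
t 4.8 pos [606.4 -40.2 110.4] ang -77.23 j6 72.4 w 30.1 F [1.7 0.1 0.1]
turn [ 0.003 -0.009 -0.004] n 1 shift cm [-2.95 18.8  10.39] n 6
```

Request:
send_rows([
  {"tx":-0.5,"ty":2.9,"tz":0,"rx":0,"ry":0,"rz":0,"fingers":0.15},
  {"tx":-0.5,"ty":3.2,"tz":0,"rx":0,"ry":0,"rz":0,"fingers":0.15},
  {"tx":-0.5,"ty":3.2,"tz":0,"rx":0,"ry":0,"rz":0,"fingers":0.15},
  {"tx":-0.5,"ty":3.2,"tz":0,"rx":0,"ry":0,"rz":0,"fingers":0.15},
  {"tx":-0.5,"ty":3.2,"tz":1.5,"rx":0,"ry":0,"rz":0,"fingers":0.15},
  {"tx":-0.5,"ty":3.1,"tz":2.5,"rx":0,"ry":0,"rz":0,"fingers":0.15},
  {"tx":0,"ty":0,"tz":2.5,"rx":0,"ry":0,"rz":0,"fingers":0.15},
  {"tx":0,"ty":0,"tz":2,"rx":0,"ry":0,"rz":0,"fingers":0.15},
  {"tx":0,"ty":0,"tz":0,"rx":0,"ry":0,"rz":0,"fingers":0.15},
  {"tx":0,"ty":0,"tz":0,"rx":0,"ry":0,"rz":0,"fingers":0.15},
  {"tx":0,"ty":0,"tz":0,"rx":0,"ry":0,"rz":0,"fingers":0.15},
])

```text
clock: 5.9
position: [0.6165, -0.23, 0.0218]
tcp_rot: [[0.975, 0.221, 0.002], [0.221, -0.975, -0.001], [0.002, 0.001, -1.0]]
wrist_force: [-0.1, 0.2, 0.6]
width: 0.0295
finger_force: 15.0
```

```bash
python3 go.py .62 -.23 .0065 103
```

```text
t 5.9 pos [ 616.5 -230.    21.8] ang -77.21 j6 55.8 w 29.5 F [-0.1  0.2  0.6]
turn [ 0.001 -0.002 -0.004] n 1 shift cm [0.34 0.08 1.53] n 1
```

Request:
send_rows([
  {"tx":0,"ty":0,"tz":0.8,"rx":0,"ry":0,"rz":0,"fingers":0.15},
  {"tx":0,"ty":0,"tz":0.65,"rx":0,"ry":0,"rz":0,"fingers":0.15},
  {"tx":0,"ty":0,"tz":0,"rx":0,"ry":0,"rz":0,"fingers":0.15},
  {"tx":0,"ty":0,"tz":0,"rx":0,"ry":0,"rz":0,"fingers":0.15},
  {"tx":0,"ty":0,"tz":0,"rx":0,"ry":0,"rz":0,"fingers":0.55},
  {"tx":0,"ty":0,"tz":0,"rx":0,"ry":0,"rz":0,"fingers":0.55},
  {"tx":0,"ty":0,"tz":0,"rx":0,"ry":0,"rz":0,"fingers":0.55},
  {"tx":0,"ty":0,"tz":-1,"rx":0,"ry":0,"rz":0,"fingers":0.55},
  {"tx":0,"ty":0,"tz":-3,"rx":0,"ry":0,"rz":0,"fingers":0.55},
  {"tx":0,"ty":0,"tz":-4,"rx":0,"ry":0,"rz":0,"fingers":0.6},
  {"tx":0,"ty":0,"tz":-4,"rx":0,"ry":0,"rz":-0.14,"fingers":0.6},
  {"tx":0,"ty":0,"tz":-2,"rx":0,"ry":0,"rz":-0.14,"fingers":0.6},
  {"tx":0,"ty":0,"tz":0,"rx":0,"ry":0,"rz":-0.14,"fingers":0.6},
  {"tx":0,"ty":0,"tz":0,"rx":0,"ry":0,"rz":-0.14,"fingers":0.6},
  {"tx":0,"ty":0,"tz":0,"rx":0,"ry":0,"rz":-0.14,"fingers":0.6},
  {"tx":0,"ty":0,"tz":0,"rx":0,"ry":0,"rz":-0.14,"fingers":0.6},
  {"tx":0,"ty":0,"tz":0,"rx":0,"ry":0,"rz":-0.07,"fingers":0.6},
  {"tx":0,"ty":0,"tz":0,"rx":0,"ry":0,"rz":0,"fingers":0.6},
  {"tx":0,"ty":0,"tz":0,"rx":0,"ry":0,"rz":0,"fingers":0.6},
])

```text
clock: 7.8
position: [0.6156, -0.2299, 0.1466]
tcp_rot: [[0.426, 0.905, 0.001], [0.905, -0.426, -0.0], [-0.0, 0.001, -1.0]]
wrist_force: [0.1, -0.4, -0.1]
width: 0.055
finger_force: 0.0
```

```bash
python3 go.py .5998 .2519 .08 -25
python3 - <<'E'
from h import *
im=read_camera('top')
cv2.imwrite('pics/tc2.png',cv2.resize(im[180:340,240:480,::-1],None,fx=3,fy=3,interpolation=cv2.INTER_CUBIC))
E
```

```text
t 7.8 pos [ 615.6 -229.9  146.6] ang -25.18 j6 3.7 w 55.0 F [ 0.1 -0.4 -0.1]
turn [ 0.001  0.    -0.003] n 1 shift cm [ 43.   -21.8    6.66] n 13
```

View pics/tc2.png

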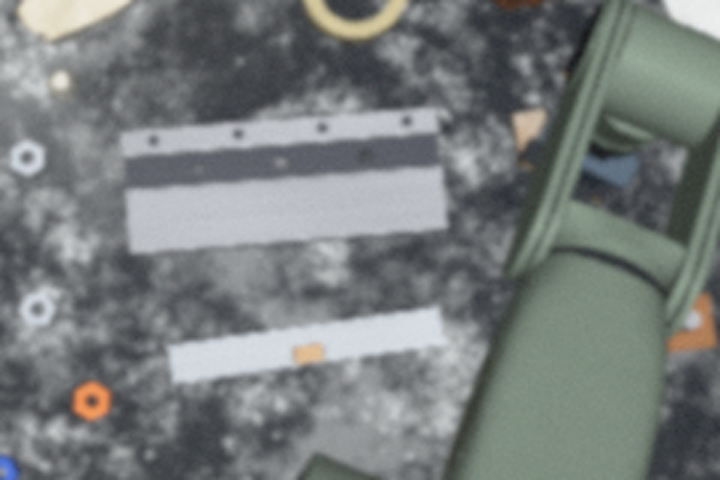

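Request:
send_rows([
  {"tx":2.2,"ty":-1.1,"tz":0,"rx":0,"ry":0,"rz":0,"fingers":0.6},
  {"tx":3.4,"ty":-1.725,"tz":0,"rx":0,"ry":0,"rz":0,"fingers":0.6},
  {"tx":3.4,"ty":-1.725,"tz":0,"rx":0,"ry":0,"rz":0,"fingers":0.6},
  {"tx":3.4,"ty":-1.725,"tz":0,"rx":0,"ry":0,"rz":0,"fingers":0.6},
  {"tx":3.4,"ty":-1.725,"tz":0,"rx":0,"ry":0,"rz":0,"fingers":0.6},
  {"tx":3.4,"ty":-1.725,"tz":0,"rx":0,"ry":0,"rz":0,"fingers":0.6},
  {"tx":3.4,"ty":-1.725,"tz":0,"rx":0,"ry":0,"rz":0,"fingers":0.6},
  {"tx":3.4,"ty":-1.725,"tz":0,"rx":0,"ry":0,"rz":0,"fingers":0.6},
  {"tx":3.4,"ty":-1.725,"tz":0,"rx":0,"ry":0,"rz":0,"fingers":0.6},
  {"tx":3.4,"ty":-1.725,"tz":0,"rx":0,"ry":0,"rz":0,"fingers":0.6},
  {"tx":3.4,"ty":-1.725,"tz":0,"rx":0,"ry":0,"rz":0,"fingers":0.6},
  {"tx":3.4,"ty":-1.725,"tz":0,"rx":0,"ry":0,"rz":0,"fingers":0.6},
  {"tx":3.4,"ty":-1.725,"tz":0,"rx":0,"ry":0,"rz":0,"fingers":0.6},
  {"tx":3.4,"ty":-1.725,"tz":2,"rx":0,"ry":0,"rz":0,"fingers":0.6},
  {"tx":0,"ty":0,"tz":2.5,"rx":0,"ry":0,"rz":0,"fingers":0.6},
  {"tx":0,"ty":0,"tz":2,"rx":0,"ry":0,"rz":0,"fingers":0.6},
  {"tx":0,"ty":0,"tz":0,"rx":0,"ry":0,"rz":0,"fingers":0.6},
  {"tx":0,"ty":0,"tz":0,"rx":0,"ry":0,"rz":0,"fingers":0.6},
])

```text
clock: 9.65
position: [0.5995, 0.2901, 0.0812]
tcp_rot: [[0.425, 0.905, 0.0], [0.905, -0.425, -0.0], [-0.0, 0.0, -1.0]]
wrist_force: [0.3, -0.3, 0.7]
width: 0.0547
finger_force: 0.0
```

```bash
python3 go.py .5998 .2519 .021 -25
```

```text
t 9.65 pos [599.5 290.1  81.2] ang -25.13 j6 50.0 w 54.7 F [ 0.3 -0.3  0.7]
turn [ 0.     0.    -0.002] n 1 shift cm [-3.45  1.64  6.02] n 2
```

Request:
send_rows([
  {"tx":-1.7,"ty":0.82,"tz":0,"rx":0,"ry":0,"rz":0,"fingers":0.6},
  {"tx":-1.75,"ty":0.82,"tz":0,"rx":0,"ry":0,"rz":0,"fingers":0.6},
  {"tx":0,"ty":0,"tz":1,"rx":0,"ry":0,"rz":0,"fingers":0.6},
  {"tx":0,"ty":0,"tz":2.5,"rx":0,"ry":0,"rz":0,"fingers":0.6},
  {"tx":0,"ty":0,"tz":2.5,"rx":0,"ry":0,"rz":0,"fingers":0.6},
  {"tx":0,"ty":0,"tz":0,"rx":0,"ry":0,"rz":0,"fingers":0.6},
  {"tx":0,"ty":0,"tz":0,"rx":0,"ry":0,"rz":0,"fingers":0.6},
  {"tx":0,"ty":0,"tz":0,"rx":0,"ry":0,"rz":0,"fingers":0.25},
  {"tx":0,"ty":0,"tz":0,"rx":0,"ry":0,"rz":0,"fingers":0.25},
  {"tx":0,"ty":0,"tz":0,"rx":0,"ry":0,"rz":0,"fingers":0.25},
  {"tx":0,"ty":0,"tz":0,"rx":0,"ry":0,"rz":0,"fingers":0.25},
  {"tx":0,"ty":0,"tz":0,"rx":0,"ry":0,"rz":0,"fingers":0.25},
  {"tx":0,"ty":0,"tz":0,"rx":0,"ry":0,"rz":0,"fingers":0.25},
], newtons=10)

```text
clock: 10.95
position: [0.6, 0.2521, 0.0218]
tcp_rot: [[0.424, 0.906, 0.001], [0.906, -0.424, 0.0], [0.001, 0.001, -1.0]]
wrist_force: [0.1, -0.4, 5.8]
width: 0.0299
finger_force: 10.0
```

```bash
python3 go.py .5998 .2519 .021 -25
```

```text
t 10.95 pos [600.  252.1  21.8] ang -25.09 j6 46.9 w 29.9 F [ 0.1 -0.4  5.8]
turn [ 0.001 -0.001 -0.002] n 1 shift cm [-0.03 -0.01  0.08] n 1
```

Request:
send_rows([
  {"tx":0,"ty":0,"tz":0,"rx":0,"ry":0,"rz":0,"fingers":0.2},
  {"tx":0,"ty":0,"tz":0,"rx":0,"ry":0,"rz":0,"fingers":0.2},
  {"tx":0,"ty":0,"tz":-1,"rx":0,"ry":0,"rz":0,"fingers":0.2},
  {"tx":0,"ty":0,"tz":-3,"rx":0,"ry":0,"rz":0,"fingers":0.2},
  {"tx":0,"ty":0,"tz":-4,"rx":0,"ry":0,"rz":0,"fingers":0.2},
  {"tx":0,"ty":0,"tz":-1,"rx":0,"ry":0,"rz":-0.136,"fingers":0.2},
  {"tx":0,"ty":0,"tz":0,"rx":0,"ry":0,"rz":-0.136,"fingers":0.2},
  {"tx":0,"ty":0,"tz":0,"rx":0,"ry":0,"rz":-0.136,"fingers":0.2},
  {"tx":0,"ty":0,"tz":0,"rx":0,"ry":0,"rz":-0.136,"fingers":0.2},
  {"tx":0,"ty":0,"tz":0,"rx":0,"ry":0,"rz":0,"fingers":0.2},
  {"tx":0,"ty":0,"tz":0,"rx":0,"ry":0,"rz":0,"fingers":0.2},
], newtons=25)

```text
clock: 12.05
position: [0.5993, 0.2518, 0.1108]
tcp_rot: [[-0.103, 0.995, -0.0], [0.995, 0.103, -0.0], [-0.0, -0.0, -1.0]]
wrist_force: [-0.5, -0.0, -0.4]
width: 0.0298
finger_force: 25.0
```

```bash
cat > rail.py <<'E'
from h import *
import pickle
for c in C:
    im=read_camera(c)
    for t in (0,1):
        P=(.6047,.0155,np.radians(5.95))
        x,f=fit(c,im,rail_layers,P,win(c,rail_layers(P)[0],6+4*t),(.003,.003,.02)); print(c,x[:2].round(4),np.degrees(x[2]).round(2),round(f))
    x=np.array(x)
    mk=lambda p:rail_layers(p)+[place(ngon(.0065,16,.014,.014)+[0,k*.08,0],*p) for k in(-1,0,1)]
    x,f=fit(c,im,mk,x,win(c,rail_layers(P)[0],8),(.002,.002,.01)); print(c,'holes',x[:2].round(4),np.degrees(x[2]).round(2),round(f))
E
python3 rail.py; python3 go.py .5968 .0939 .1 6
```

```text
side [0.6037 0.0187] 6.1 482
side [0.6036 0.0191] 6.1 511
side holes [0.6037 0.0189] 6.15 497
top [0.6051 0.014 ] 5.97 334
top [0.605  0.0145] 5.92 396
top holes [0.605  0.0144] 5.92 367
t 12.15 pos [599.5 251.9 110.9] ang 5.97 j6 15.8 w 29.9 F [-0.3 -0.4 -0.8]
turn [-0.     0.    -0.001] n 1 shift cm [-15.68  -1.92   1.09] n 4
```

Request:
send_rows([
  {"tx":-2.3,"ty":-0.29,"tz":0,"rx":0,"ry":0,"rz":0,"fingers":0.2},
  {"tx":-3.3,"ty":-0.41,"tz":0,"rx":0,"ry":0,"rz":0,"fingers":0.2},
  {"tx":-3.3,"ty":-0.41,"tz":0,"rx":0,"ry":0,"rz":0,"fingers":0.2},
  {"tx":-3.3,"ty":-0.41,"tz":0,"rx":0,"ry":0,"rz":0,"fingers":0.2},
  {"tx":-2.3,"ty":-0.41,"tz":0,"rx":0,"ry":0,"rz":0,"fingers":0.2},
  {"tx":-1.0,"ty":0,"tz":1.5,"rx":0,"ry":0,"rz":0,"fingers":0.2},
  {"tx":0,"ty":0,"tz":2,"rx":0,"ry":0,"rz":0,"fingers":0.2},
  {"tx":0,"ty":0,"tz":0,"rx":0,"ry":0,"rz":0,"fingers":0.2},
  {"tx":0,"ty":0,"tz":0,"rx":0,"ry":0,"rz":0,"fingers":0.2},
  {"tx":0,"ty":0,"tz":0,"rx":0,"ry":0,"rz":0,"fingers":0.2},
])

```text
clock: 13.15
position: [0.5975, 0.0962, 0.0769]
tcp_rot: [[-0.106, 0.994, 0.002], [0.994, 0.106, 0.0], [0.0, 0.002, -1.0]]
wrist_force: [-0.2, 0.2, -0.3]
width: 0.0297
finger_force: 25.0
```

```bash
python3 go.py .5963 .0951 .056 6.0
```

```text
t 13.15 pos [597.5  96.2  76.9] ang 6.08 j6 2.0 w 29.7 F [-0.2  0.2 -0.3]
turn [ 0.002 -0.     0.001] n 1 shift cm [-0.1  -0.13  2.09] n 1
```

Descend gently toward the slot; a check every few mm.

Request:
send_rows([
  {"tx":-0.1,"ty":-0.13,"tz":1.0,"rx":0,"ry":0,"rz":0,"fingers":0.2},
  {"tx":0,"ty":0,"tz":0.8,"rx":0,"ry":0,"rz":0,"fingers":0.2},
  {"tx":0,"ty":0,"tz":0,"rx":0,"ry":0,"rz":0,"fingers":0.2},
  {"tx":0,"ty":0,"tz":0.3,"rx":0,"ry":0,"rz":0,"fingers":0.2},
  {"tx":0,"ty":0,"tz":0.2,"rx":0,"ry":0,"rz":0,"fingers":0.2},
  {"tx":0,"ty":0,"tz":0.2,"rx":0,"ry":0,"rz":0,"fingers":0.2},
  {"tx":0,"ty":0,"tz":0,"rx":0,"ry":0,"rz":0,"fingers":0.2},
  {"tx":0,"ty":0,"tz":0,"rx":0,"ry":0,"rz":0,"fingers":0.2},
])

```text
clock: 13.95
position: [0.5956, 0.0946, 0.051]
tcp_rot: [[-0.106, 0.994, 0.0], [0.994, 0.106, -0.0], [-0.0, 0.0, -1.0]]
wrist_force: [-0.0, -0.9, -1.1]
width: 0.0299
finger_force: 25.0
```

Request:
send_rows([
  {"tx":0,"ty":0,"tz":0.2,"rx":0,"ry":0,"rz":0,"fingers":0.2},
  {"tx":0,"ty":0,"tz":0.2,"rx":0,"ry":0,"rz":0,"fingers":0.2},
  {"tx":0,"ty":0,"tz":0,"rx":0,"ry":0,"rz":0,"fingers":0.2},
  {"tx":0,"ty":0,"tz":0,"rx":0,"ry":0,"rz":0,"fingers":0.2},
])

```text
clock: 14.35
position: [0.5955, 0.0946, 0.0469]
tcp_rot: [[-0.106, 0.994, -0.0], [0.994, 0.106, -0.0], [-0.0, -0.0, -1.0]]
wrist_force: [0.0, 0.3, -0.6]
width: 0.0297
finger_force: 25.0
```

Request:
send_rows([
  {"tx":0,"ty":0,"tz":0.3,"rx":0,"ry":0,"rz":0,"fingers":0.2},
  {"tx":0,"ty":0,"tz":0.3,"rx":0,"ry":0,"rz":0,"fingers":0.2},
  {"tx":0,"ty":0,"tz":0.3,"rx":0,"ry":0,"rz":0,"fingers":0.2},
  {"tx":0,"ty":0,"tz":0.2,"rx":0,"ry":0,"rz":0,"fingers":0.2},
  {"tx":0,"ty":0,"tz":0,"rx":0,"ry":0,"rz":0,"fingers":0.2},
  {"tx":0,"ty":0,"tz":0,"rx":0,"ry":0,"rz":0,"fingers":0.2},
])

```text
clock: 14.95
position: [0.5956, 0.0946, 0.0359]
tcp_rot: [[-0.106, 0.994, 0.0], [0.994, 0.106, -0.0], [-0.0, 0.0, -1.0]]
wrist_force: [-0.0, -0.6, -1.1]
width: 0.0294
finger_force: 25.0
```

Request:
send_rows([
  {"tx":0,"ty":0,"tz":0.1,"rx":0,"ry":0,"rz":0,"fingers":0.2},
  {"tx":0,"ty":0,"tz":0,"rx":0,"ry":0,"rz":0,"fingers":0.2},
  {"tx":0,"ty":0,"tz":0,"rx":0,"ry":0,"rz":0,"fingers":0.2},
])

```text
clock: 15.25
position: [0.5956, 0.0946, 0.0358]
tcp_rot: [[-0.106, 0.994, 0.0], [0.994, 0.106, -0.0], [-0.0, 0.0, -1.0]]
wrist_force: [-2.0, 0.5, 5.6]
width: 0.0297
finger_force: 25.0
```

Request:
send_rows([
  {"tx":0,"ty":0,"tz":0,"rx":0,"ry":0,"rz":0,"fingers":0.5},
  {"tx":0,"ty":0,"tz":0,"rx":0,"ry":0,"rz":0,"fingers":0.5},
  {"tx":0,"ty":0,"tz":0,"rx":0,"ry":0,"rz":0,"fingers":0.5},
  {"tx":0,"ty":0,"tz":-1,"rx":0,"ry":0,"rz":0,"fingers":0.5},
  {"tx":0,"ty":0,"tz":-3,"rx":0,"ry":0,"rz":0,"fingers":0.5},
  {"tx":0,"ty":0,"tz":-4,"rx":0,"ry":0,"rz":0,"fingers":0.6},
  {"tx":0,"ty":0,"tz":-2,"rx":0,"ry":0,"rz":-0.1,"fingers":0.6},
  {"tx":0,"ty":0,"tz":0,"rx":0,"ry":0,"rz":0,"fingers":0.6},
  {"tx":0,"ty":0,"tz":0,"rx":0,"ry":0,"rz":0,"fingers":0.6},
])

```text
clock: 16.15
position: [0.5954, 0.0946, 0.1352]
tcp_rot: [[-0.203, 0.979, 0.0], [0.979, 0.203, -0.0], [-0.0, 0.0, -1.0]]
wrist_force: [0.0, 0.2, -0.3]
width: 0.0547
finger_force: 0.0
```

```bash
python3 go.py .4589 .2383 .021 12
```

```text
t 16.15 pos [595.4  94.6 135.2] ang 11.72 j6 -3.8 w 54.7 F [ 0.   0.2 -0.3]
turn [ 0.     0.    -0.005] n 1 shift cm [ 16.89 -10.36  11.42] n 6
```

Request:
send_rows([
  {"tx":2.815,"ty":-1.727,"tz":0,"rx":0,"ry":0,"rz":0,"fingers":0.6},
  {"tx":2.815,"ty":-1.727,"tz":0,"rx":0,"ry":0,"rz":0,"fingers":0.6},
  {"tx":2.815,"ty":-1.727,"tz":0,"rx":0,"ry":0,"rz":0,"fingers":0.6},
  {"tx":2.815,"ty":-1.727,"tz":0,"rx":0,"ry":0,"rz":0,"fingers":0.6},
  {"tx":2.815,"ty":-1.727,"tz":0,"rx":0,"ry":0,"rz":0,"fingers":0.6},
  {"tx":2.815,"ty":-1.727,"tz":1,"rx":0,"ry":0,"rz":0,"fingers":0.6},
  {"tx":0,"ty":0,"tz":3,"rx":0,"ry":0,"rz":0,"fingers":0.6},
  {"tx":0,"ty":0,"tz":2,"rx":0,"ry":0,"rz":0,"fingers":0.6},
  {"tx":0,"ty":0,"tz":0,"rx":0,"ry":0,"rz":0,"fingers":0.6},
  {"tx":0,"ty":0,"tz":0,"rx":0,"ry":0,"rz":0,"fingers":0.6},
])

```text
clock: 17.15
position: [0.4591, 0.2384, 0.0741]
tcp_rot: [[-0.204, 0.979, -0.002], [0.979, 0.204, -0.001], [-0.001, -0.002, -1.0]]
wrist_force: [0.2, 0.0, 0.9]
width: 0.0547
finger_force: 0.0
```

```bash
python3 go.py .4589 .2383 .021 12
```

```text
t 17.15 pos [459.1 238.4  74.1] ang 11.76 j6 14.4 w 54.7 F [0.2 0.  0.9]
turn [-0.002  0.001 -0.004] n 1 shift cm [-0.01 -0.02  5.31] n 2
```

Request:
send_rows([
  {"tx":0,"ty":0,"tz":2,"rx":0,"ry":0,"rz":0,"fingers":0.6},
  {"tx":0,"ty":0,"tz":2,"rx":0,"ry":0,"rz":0,"fingers":0.6},
  {"tx":0,"ty":0,"tz":1.3,"rx":0,"ry":0,"rz":0,"fingers":0.6},
  {"tx":0,"ty":0,"tz":0,"rx":0,"ry":0,"rz":0,"fingers":0.6},
  {"tx":0,"ty":0,"tz":0,"rx":0,"ry":0,"rz":0,"fingers":0.6},
  {"tx":0,"ty":0,"tz":0,"rx":0,"ry":0,"rz":0,"fingers":0.2},
  {"tx":0,"ty":0,"tz":0,"rx":0,"ry":0,"rz":0,"fingers":0.2},
  {"tx":0,"ty":0,"tz":0,"rx":0,"ry":0,"rz":0,"fingers":0.2},
  {"tx":0,"ty":0,"tz":0,"rx":0,"ry":0,"rz":0,"fingers":0.2},
  {"tx":0,"ty":0,"tz":0,"rx":0,"ry":0,"rz":0,"fingers":0.2},
  {"tx":0,"ty":0,"tz":0,"rx":0,"ry":0,"rz":0,"fingers":0.2},
], newtons=10)

```text
clock: 18.25
position: [0.4598, 0.2388, 0.0225]
tcp_rot: [[-0.205, 0.979, 0.001], [0.979, 0.205, 0.0], [0.0, 0.001, -1.0]]
wrist_force: [-0.6, -0.4, 5.3]
width: 0.0305
finger_force: 10.0
```

Request:
send_rows([
  {"tx":0,"ty":0,"tz":0,"rx":0,"ry":0,"rz":0,"fingers":0.2},
  {"tx":0,"ty":0,"tz":0,"rx":0,"ry":0,"rz":0,"fingers":0.2},
  {"tx":0,"ty":0,"tz":0,"rx":0,"ry":0,"rz":0,"fingers":0.2},
  {"tx":0,"ty":0,"tz":-1,"rx":0,"ry":0,"rz":0,"fingers":0.2},
  {"tx":0,"ty":0,"tz":-3,"rx":0,"ry":0,"rz":0,"fingers":0.2},
  {"tx":0,"ty":0,"tz":-4,"rx":0,"ry":0,"rz":0,"fingers":0.2},
  {"tx":0,"ty":0,"tz":-1,"rx":0,"ry":0,"rz":0.1,"fingers":0.2},
  {"tx":0,"ty":0,"tz":0,"rx":0,"ry":0,"rz":0,"fingers":0.2},
  {"tx":0,"ty":0,"tz":0,"rx":0,"ry":0,"rz":0,"fingers":0.2},
], newtons=30)

```text
clock: 19.15
position: [0.459, 0.2385, 0.1115]
tcp_rot: [[-0.108, 0.994, -0.001], [0.994, 0.108, -0.001], [-0.0, -0.001, -1.0]]
wrist_force: [-0.6, -0.5, -1.1]
width: 0.0302
finger_force: 30.0
```

```bash
python3 go.py .6047 .0155 .055 6; python3 -c "
from h import *
for i in range(3):
    o=get_obs();print(o['width'],o['clock']);read_camera('top')"
```

```text
t 19.15 pos [459.  238.5 111.5] ang 6.18 j6 20.0 w 30.2 F [-0.6 -0.5 -1.1]
turn [-0.001  0.     0.003] n 1 shift cm [-23.7   12.16   5.65] n 7
0.030233157762597097 19.15
0.030388399043755145 19.2
0.02998058577588196 19.25
```

Request:
send_rows([
  {"tx":-2.96,"ty":1.515,"tz":0,"rx":0,"ry":0,"rz":0,"fingers":0.2},
  {"tx":-2.96,"ty":1.515,"tz":0,"rx":0,"ry":0,"rz":0,"fingers":0.2},
  {"tx":-2.96,"ty":1.515,"tz":0,"rx":0,"ry":0,"rz":0,"fingers":0.2},
  {"tx":-2.96,"ty":1.515,"tz":0,"rx":0,"ry":0,"rz":0,"fingers":0.2},
  {"tx":-2.96,"ty":1.515,"tz":0,"rx":0,"ry":0,"rz":0,"fingers":0.2},
  {"tx":-2.96,"ty":1.515,"tz":0,"rx":0,"ry":0,"rz":0,"fingers":0.2},
  {"tx":-2.96,"ty":1.515,"tz":0,"rx":0,"ry":0,"rz":0,"fingers":0.2},
  {"tx":-2.96,"ty":1.515,"tz":1,"rx":0,"ry":0,"rz":0,"fingers":0.2},
  {"tx":0,"ty":0,"tz":2.5,"rx":0,"ry":0,"rz":0,"fingers":0.2},
  {"tx":0,"ty":0,"tz":0.8,"rx":0,"ry":0,"rz":0,"fingers":0.2},
  {"tx":0,"ty":0,"tz":0,"rx":0,"ry":0,"rz":0,"fingers":0.2},
  {"tx":0,"ty":0,"tz":0,"rx":0,"ry":0,"rz":0,"fingers":0.2},
  {"tx":0,"ty":0,"tz":0,"rx":0,"ry":0,"rz":0,"fingers":0.2},
])

```text
clock: 20.6
position: [0.6056, 0.0168, 0.0699]
tcp_rot: [[-0.107, 0.994, 0.002], [0.994, 0.107, -0.0], [-0.0, 0.002, -1.0]]
wrist_force: [0.5, 0.6, -0.4]
width: 0.0303
finger_force: 30.0
```

```bash
python3 go.py .6040 .0152 .055 6
```

```text
t 20.6 pos [605.6  16.8  69.9] ang 6.14 j6 -5.6 w 30.3 F [ 0.5  0.6 -0.4]
turn [0.002 0.    0.002] n 1 shift cm [-0.14 -0.17  1.49] n 1
```

Request:
send_rows([
  {"tx":-0.1,"ty":-0.1,"tz":1,"rx":0,"ry":0,"rz":0,"fingers":0.2},
  {"tx":0,"ty":0,"tz":0.4,"rx":0,"ry":0,"rz":0,"fingers":0.2},
  {"tx":0,"ty":0,"tz":0,"rx":0,"ry":0,"rz":0,"fingers":0.2},
  {"tx":0,"ty":0,"tz":0,"rx":0,"ry":0,"rz":0,"fingers":0.2},
])

```text
clock: 21.0
position: [0.6042, 0.0151, 0.0548]
tcp_rot: [[-0.106, 0.994, -0.0], [0.994, 0.106, -0.0], [-0.0, -0.0, -1.0]]
wrist_force: [0.7, 0.3, -1.8]
width: 0.0301
finger_force: 30.0
```

Request:
send_rows([
  {"tx":0,"ty":-0.02,"tz":0.2,"rx":0,"ry":0,"rz":0,"fingers":0.2},
  {"tx":0,"ty":0,"tz":0.2,"rx":0,"ry":0,"rz":0,"fingers":0.2},
  {"tx":0,"ty":0,"tz":0.2,"rx":0,"ry":0,"rz":0,"fingers":0.2},
  {"tx":0,"ty":0,"tz":0,"rx":0,"ry":0,"rz":0,"fingers":0.2},
])

```text
clock: 21.4
position: [0.6041, 0.015, 0.0487]
tcp_rot: [[-0.106, 0.994, -0.0], [0.994, 0.106, -0.0], [-0.0, -0.0, -1.0]]
wrist_force: [0.3, 0.4, -0.5]
width: 0.03
finger_force: 30.0
```

Request:
send_rows([
  {"tx":0,"ty":0,"tz":0.3,"rx":0,"ry":0,"rz":0,"fingers":0.2},
  {"tx":0,"ty":0,"tz":0.3,"rx":0,"ry":0,"rz":0,"fingers":0.2},
  {"tx":0,"ty":0,"tz":0.3,"rx":0,"ry":0,"rz":0,"fingers":0.2},
  {"tx":0,"ty":0,"tz":0.3,"rx":0,"ry":0,"rz":0,"fingers":0.2},
  {"tx":0,"ty":0,"tz":0.1,"rx":0,"ry":0,"rz":0,"fingers":0.2},
  {"tx":0,"ty":0,"tz":0,"rx":0,"ry":0,"rz":0,"fingers":0.2},
  {"tx":0,"ty":0,"tz":0,"rx":0,"ry":0,"rz":0,"fingers":0.2},
])

```text
clock: 22.1
position: [0.6041, 0.0149, 0.0365]
tcp_rot: [[-0.106, 0.994, 0.0], [0.994, 0.106, -0.0], [-0.0, 0.0, -1.0]]
wrist_force: [-1.9, -0.3, 5.3]
width: 0.0296
finger_force: 30.0
```

Request:
send_rows([
  {"tx":0,"ty":0,"tz":0,"rx":0,"ry":0,"rz":0,"fingers":0.5},
  {"tx":0,"ty":0,"tz":0,"rx":0,"ry":0,"rz":0,"fingers":0.5},
  {"tx":0,"ty":0,"tz":0,"rx":0,"ry":0,"rz":0,"fingers":0.5},
  {"tx":0,"ty":0,"tz":-1,"rx":0,"ry":0,"rz":0,"fingers":0.5},
  {"tx":0,"ty":0,"tz":-3,"rx":0,"ry":0,"rz":0,"fingers":0.5},
  {"tx":0,"ty":0,"tz":-4,"rx":0,"ry":0,"rz":0,"fingers":0.6},
  {"tx":0,"ty":0,"tz":-2,"rx":0,"ry":0,"rz":-0.105,"fingers":0.6},
  {"tx":0,"ty":0,"tz":0,"rx":0,"ry":0,"rz":-0.105,"fingers":0.6},
  {"tx":0,"ty":0,"tz":0,"rx":0,"ry":0,"rz":0,"fingers":0.6},
  {"tx":0,"ty":0,"tz":0,"rx":0,"ry":0,"rz":0,"fingers":0.6},
])

```text
clock: 23.1
position: [0.6037, 0.015, 0.1359]
tcp_rot: [[-0.309, 0.951, -0.0], [0.951, 0.309, -0.0], [0.0, -0.0, -1.0]]
wrist_force: [-0.1, 0.3, 0.1]
width: 0.0546
finger_force: 0.0
```

```bash
python3 go.py .5013 .325 .021 18
```

```text
t 23.1 pos [603.7  15.  135.9] ang 17.98 j6 -17.6 w 54.6 F [-0.1  0.3  0.1]
turn [-0. -0. -0.] n 1 shift cm [32.65 -0.16 11.49] n 9
```

Request:
send_rows([
  {"tx":2.25,"ty":0,"tz":0,"rx":0,"ry":0,"rz":0,"fingers":0.6},
  {"tx":3.4,"ty":0,"tz":0,"rx":0,"ry":0,"rz":0,"fingers":0.6},
  {"tx":3.4,"ty":0,"tz":0,"rx":0,"ry":0,"rz":0,"fingers":0.6},
  {"tx":3.4,"ty":0,"tz":0,"rx":0,"ry":0,"rz":0,"fingers":0.6},
  {"tx":3.4,"ty":0,"tz":0,"rx":0,"ry":0,"rz":0,"fingers":0.6},
  {"tx":3.4,"ty":0,"tz":0,"rx":0,"ry":0,"rz":0,"fingers":0.6},
  {"tx":3.4,"ty":0,"tz":0,"rx":0,"ry":0,"rz":0,"fingers":0.6},
  {"tx":3.4,"ty":0,"tz":0,"rx":0,"ry":0,"rz":0,"fingers":0.6},
  {"tx":3.4,"ty":0,"tz":0,"rx":0,"ry":0,"rz":0,"fingers":0.6},
  {"tx":3.2,"ty":0,"tz":1,"rx":0,"ry":0,"rz":0,"fingers":0.6},
  {"tx":0,"ty":0,"tz":3,"rx":0,"ry":0,"rz":0,"fingers":0.6},
  {"tx":0,"ty":0,"tz":1.5,"rx":0,"ry":0,"rz":0,"fingers":0.6},
  {"tx":0,"ty":0,"tz":0,"rx":0,"ry":0,"rz":0,"fingers":0.6},
  {"tx":0,"ty":0,"tz":0,"rx":0,"ry":0,"rz":0,"fingers":0.6},
])

```text
clock: 24.5
position: [0.5026, 0.3252, 0.0807]
tcp_rot: [[-0.31, 0.951, -0.001], [0.951, 0.31, -0.001], [-0.0, -0.001, -1.0]]
wrist_force: [0.5, -0.4, -0.1]
width: 0.0547
finger_force: 0.0
```

```bash
python3 go.py .5013 .325 .021 18
```

```text
t 24.5 pos [502.6 325.2  80.7] ang 18.05 j6 13.8 w 54.7 F [ 0.5 -0.4 -0.1]
turn [-0.001  0.     0.001] n 1 shift cm [ 0.02 -0.13  5.97] n 2
```

Request:
send_rows([
  {"tx":0.02,"ty":-0.1,"tz":2,"rx":0,"ry":0,"rz":0,"fingers":0.6},
  {"tx":0,"ty":0,"tz":2.5,"rx":0,"ry":0,"rz":0,"fingers":0.6},
  {"tx":0,"ty":0,"tz":1.4,"rx":0,"ry":0,"rz":0,"fingers":0.6},
  {"tx":0,"ty":0,"tz":0,"rx":0,"ry":0,"rz":0,"fingers":0.6},
  {"tx":0,"ty":0,"tz":0,"rx":0,"ry":0,"rz":0,"fingers":0.6},
  {"tx":0,"ty":0,"tz":0,"rx":0,"ry":0,"rz":0,"fingers":0.2},
  {"tx":0,"ty":0,"tz":0,"rx":0,"ry":0,"rz":0,"fingers":0.2},
  {"tx":0,"ty":0,"tz":0,"rx":0,"ry":0,"rz":0,"fingers":0.2},
  {"tx":0,"ty":0,"tz":0,"rx":0,"ry":0,"rz":0,"fingers":0.2},
  {"tx":0,"ty":0,"tz":0,"rx":0,"ry":0,"rz":0,"fingers":0.2},
  {"tx":0,"ty":0,"tz":0,"rx":0,"ry":0,"rz":0,"fingers":0.2},
], newtons=10)

```text
clock: 25.6
position: [0.5019, 0.3254, 0.0226]
tcp_rot: [[-0.311, 0.95, 0.001], [0.95, 0.311, 0.0], [0.0, 0.001, -1.0]]
wrist_force: [-0.5, 0.9, 5.5]
width: 0.0307
finger_force: 10.0
```

Request:
send_rows([
  {"tx":0,"ty":0,"tz":0,"rx":0,"ry":0,"rz":0,"fingers":0.2},
  {"tx":0,"ty":0,"tz":0,"rx":0,"ry":0,"rz":0,"fingers":0.2},
  {"tx":0,"ty":0,"tz":0,"rx":0,"ry":0,"rz":0,"fingers":0.2},
], newtons=30)

```text
clock: 25.9
position: [0.5019, 0.3254, 0.0226]
tcp_rot: [[-0.311, 0.95, 0.001], [0.95, 0.311, 0.001], [0.0, 0.001, -1.0]]
wrist_force: [-0.8, -0.4, 5.7]
width: 0.0303
finger_force: 30.0
```

Request:
send_rows([
  {"tx":0,"ty":0,"tz":-1,"rx":0,"ry":0,"rz":0,"fingers":0.2},
  {"tx":0,"ty":0,"tz":-3,"rx":0,"ry":0,"rz":0,"fingers":0.2},
  {"tx":0,"ty":0,"tz":-4,"rx":0,"ry":0,"rz":0.105,"fingers":0.2},
  {"tx":0,"ty":0,"tz":-2,"rx":0,"ry":0,"rz":0.105,"fingers":0.2},
  {"tx":0,"ty":0,"tz":0,"rx":0,"ry":0,"rz":0,"fingers":0.2},
  {"tx":0,"ty":0,"tz":0,"rx":0,"ry":0,"rz":0,"fingers":0.2},
])

```text
clock: 26.5
position: [0.501, 0.3249, 0.1213]
tcp_rot: [[-0.108, 0.994, -0.001], [0.994, 0.108, -0.001], [-0.001, -0.001, -1.0]]
wrist_force: [0.3, -0.1, -0.8]
width: 0.03
finger_force: 30.0
```

```bash
python3 go.py .6124 -.0646 .055 6
```

```text
t 26.5 pos [501.  324.9 121.3] ang 6.2 j6 25.7 w 30.0 F [ 0.3 -0.1 -0.8]
turn [-0.001  0.001  0.003] n 1 shift cm [-39.9    7.     6.63] n 11
```

Request:
send_rows([
  {"tx":-3.32,"ty":0.58,"tz":0,"rx":0,"ry":0,"rz":0,"fingers":0.2},
  {"tx":-3.32,"ty":0.58,"tz":0,"rx":0,"ry":0,"rz":0,"fingers":0.2},
  {"tx":-3.32,"ty":0.58,"tz":0,"rx":0,"ry":0,"rz":0,"fingers":0.2},
  {"tx":-3.32,"ty":0.58,"tz":0,"rx":0,"ry":0,"rz":0,"fingers":0.2},
  {"tx":-3.32,"ty":0.58,"tz":0,"rx":0,"ry":0,"rz":0,"fingers":0.2},
  {"tx":-3.32,"ty":0.58,"tz":0,"rx":0,"ry":0,"rz":0,"fingers":0.2},
  {"tx":-3.32,"ty":0.58,"tz":0,"rx":0,"ry":0,"rz":0,"fingers":0.2},
  {"tx":-3.32,"ty":0.58,"tz":0,"rx":0,"ry":0,"rz":0,"fingers":0.2},
  {"tx":-3.32,"ty":0.58,"tz":0,"rx":0,"ry":0,"rz":0,"fingers":0.2},
  {"tx":-3.32,"ty":0.58,"tz":0,"rx":0,"ry":0,"rz":0,"fingers":0.2},
  {"tx":-3.32,"ty":0.58,"tz":0,"rx":0,"ry":0,"rz":0,"fingers":0.2},
  {"tx":-3.32,"ty":0.58,"tz":1,"rx":0,"ry":0,"rz":0,"fingers":0.2},
  {"tx":0,"ty":0,"tz":3,"rx":0,"ry":0,"rz":0,"fingers":0.2},
  {"tx":0,"ty":0,"tz":1.3,"rx":0,"ry":0,"rz":0,"fingers":0.2},
  {"tx":0,"ty":0,"tz":0,"rx":0,"ry":0,"rz":0,"fingers":0.2},
  {"tx":0,"ty":0,"tz":0,"rx":0,"ry":0,"rz":0,"fingers":0.2},
  {"tx":0,"ty":0,"tz":0,"rx":0,"ry":0,"rz":0,"fingers":0.2},
  {"tx":0,"ty":0,"tz":0,"rx":0,"ry":0,"rz":0,"fingers":0.2},
])

```text
clock: 28.3
position: [0.6136, -0.0631, 0.0701]
tcp_rot: [[-0.107, 0.994, 0.002], [0.994, 0.107, -0.0], [-0.001, 0.002, -1.0]]
wrist_force: [-0.0, -1.4, -0.9]
width: 0.0299
finger_force: 30.0
```

```bash
python3 go.py .6124 -.0646 .055 6
```

```text
t 28.3 pos [613.6 -63.1  70.1] ang 6.13 j6 -13.1 w 29.9 F [-0.  -1.4 -0.9]
turn [0.002 0.001 0.002] n 1 shift cm [-0.13 -0.14  1.51] n 1
```

Request:
send_rows([
  {"tx":-0.11,"ty":-0.09,"tz":1,"rx":0,"ry":0,"rz":0.002,"fingers":0.2},
  {"tx":0,"ty":0,"tz":0.4,"rx":0,"ry":0,"rz":0,"fingers":0.2},
  {"tx":0,"ty":0,"tz":0,"rx":0,"ry":0,"rz":0,"fingers":0.2},
  {"tx":0,"ty":0,"tz":0,"rx":0,"ry":0,"rz":0,"fingers":0.2},
])

```text
clock: 28.7
position: [0.612, -0.0648, 0.0547]
tcp_rot: [[-0.104, 0.995, -0.0], [0.995, 0.104, -0.0], [0.0, -0.0, -1.0]]
wrist_force: [-0.2, -0.4, -1.2]
width: 0.0303
finger_force: 30.0
```

Request:
send_rows([
  {"tx":0.02,"ty":0.03,"tz":0.2,"rx":0,"ry":0,"rz":0,"fingers":0.2},
  {"tx":0,"ty":0,"tz":0.2,"rx":0,"ry":0,"rz":0,"fingers":0.2},
  {"tx":0,"ty":0,"tz":0.2,"rx":0,"ry":0,"rz":0,"fingers":0.2},
  {"tx":0,"ty":0,"tz":0,"rx":0,"ry":0,"rz":0,"fingers":0.2},
])

```text
clock: 29.1
position: [0.6124, -0.0646, 0.0486]
tcp_rot: [[-0.104, 0.995, -0.0], [0.995, 0.104, -0.0], [-0.0, -0.0, -1.0]]
wrist_force: [0.3, 0.4, -0.6]
width: 0.0301
finger_force: 30.0
```

Request:
send_rows([
  {"tx":0,"ty":0,"tz":0.3,"rx":0,"ry":0,"rz":0,"fingers":0.2},
  {"tx":0,"ty":0,"tz":0.3,"rx":0,"ry":0,"rz":0,"fingers":0.2},
  {"tx":0,"ty":0,"tz":0.3,"rx":0,"ry":0,"rz":0,"fingers":0.2},
  {"tx":0,"ty":0,"tz":0.3,"rx":0,"ry":0,"rz":0,"fingers":0.2},
  {"tx":0,"ty":0,"tz":0.1,"rx":0,"ry":0,"rz":0,"fingers":0.2},
  {"tx":0,"ty":0,"tz":0,"rx":0,"ry":0,"rz":0,"fingers":0.2},
  {"tx":0,"ty":0,"tz":0,"rx":0,"ry":0,"rz":0,"fingers":0.2},
])

```text
clock: 29.8
position: [0.6124, -0.0646, 0.0366]
tcp_rot: [[-0.104, 0.995, 0.0], [0.995, 0.104, -0.0], [-0.0, 0.0, -1.0]]
wrist_force: [-1.3, 0.3, 5.3]
width: 0.0301
finger_force: 30.0
```

Request:
send_rows([
  {"tx":0,"ty":0,"tz":0,"rx":0,"ry":0,"rz":0,"fingers":0.5},
  {"tx":0,"ty":0,"tz":0,"rx":0,"ry":0,"rz":0,"fingers":0.5},
  {"tx":0,"ty":0,"tz":0,"rx":0,"ry":0,"rz":0,"fingers":0.5},
  {"tx":0,"ty":0,"tz":-1,"rx":0,"ry":0,"rz":0,"fingers":0.5},
  {"tx":0,"ty":0,"tz":-3,"rx":0,"ry":0,"rz":0,"fingers":0.5},
  {"tx":0,"ty":0,"tz":-4,"rx":0,"ry":0,"rz":0,"fingers":0.5},
  {"tx":0,"ty":0,"tz":-3,"rx":0,"ry":0,"rz":0,"fingers":0.5},
  {"tx":0,"ty":0,"tz":0,"rx":0,"ry":0,"rz":0,"fingers":0.5},
  {"tx":0,"ty":0,"tz":0,"rx":0,"ry":0,"rz":0,"fingers":0.5},
])

```text
clock: 30.7
position: [0.6127, -0.0646, 0.147]
tcp_rot: [[-0.104, 0.995, 0.002], [0.995, 0.104, -0.0], [-0.001, 0.002, -1.0]]
wrist_force: [0.1, 0.6, -0.5]
width: 0.0456
finger_force: 0.0
```

```bash
cat > pins.py <<'E'
from h import *
for c in C:
    im=read_camera(c)
    P=(.4518,-.3088,np.radians(8.5))
    b=fit(c,im,stand_layers,P,win(c,stand_layers(P)[0],4),(.003,.003,.03));x,y,a=b[0];print(c,b[0][:2].round(4),np.degrees(a).round(2),round(b[1]))
    for k in(1,0,-1):
        q=place(np.array([[0,k*.055,0]]),*P)[0]
        mk=lambda p:stand_layers(P)[:2]+[place(ngon(.009,16,.052,.078),p[0],p[1],0),place(ngon(.009,16,.078,.078),p[0],p[1],0)]
        r=fit(c,im,mk,q[:2],win(c,place(ngon(.009,16,.036,.078),q[0],q[1],0),3),(.002,.002));print(' pin',k,r[0].round(4),round(r[1]))
E
python3 pins.py; python3 go.py .4437 -.2544 .1 6
```

```text
side [ 0.4514 -0.3094] 9.02 154
 pin 1 [ 0.4417 -0.2531] 111
 pin 0 [ 0.4529 -0.3037] 256
 pin -1 [ 0.4647 -0.3562] 290
top [ 0.4517 -0.3078] 9.42 322
 pin 1 [ 0.4399 -0.2519] 44
 pin 0 [ 0.4516 -0.3042] 25
 pin -1 [ 0.4627 -0.3601] 39
t 30.8 pos [611.6 -64.5 144.9] ang 5.96 j6 -13.0 w 45.3 F [-1.2  0.8  0.7]
turn [-0.002 -0.    -0.001] n 1 shift cm [-17.13 -18.68   4.49] n 7
```

```bash
python3 go.py .4408 -.2522 .055 6
```

```text
t 30.8 pos [611.6 -64.5 144.9] ang 5.96 j6 -13.0 w 45.3 F [-1.2  0.8  0.7]
turn [-0.002 -0.    -0.001] n 1 shift cm [-16.89 -18.94   8.99] n 7
```

Request:
send_rows([
  {"tx":-2.11,"ty":-2.37,"tz":0,"rx":0,"ry":0,"rz":0,"fingers":0.5},
  {"tx":-2.11,"ty":-2.37,"tz":0,"rx":0,"ry":0,"rz":0,"fingers":0.5},
  {"tx":-2.11,"ty":-2.37,"tz":0,"rx":0,"ry":0,"rz":0,"fingers":0.5},
  {"tx":-2.11,"ty":-2.37,"tz":0,"rx":0,"ry":0,"rz":0,"fingers":0.5},
  {"tx":-2.11,"ty":-2.37,"tz":0,"rx":0,"ry":0,"rz":0,"fingers":0.5},
  {"tx":-2.11,"ty":-2.37,"tz":0,"rx":0,"ry":0,"rz":0,"fingers":0.5},
  {"tx":-2.11,"ty":-2.37,"tz":0,"rx":0,"ry":0,"rz":0,"fingers":0.5},
  {"tx":-2.11,"ty":-2.37,"tz":1,"rx":0,"ry":0,"rz":0,"fingers":0.5},
  {"tx":0,"ty":0,"tz":3,"rx":0,"ry":0,"rz":0,"fingers":0.5},
  {"tx":0,"ty":0,"tz":0.5,"rx":0,"ry":0,"rz":0,"fingers":0.5},
  {"tx":0,"ty":0,"tz":0,"rx":0,"ry":0,"rz":0,"fingers":0.5},
  {"tx":0,"ty":0,"tz":0,"rx":0,"ry":0,"rz":0,"fingers":0.5},
])

```text
clock: 32.0
position: [0.4421, -0.2519, 0.1012]
tcp_rot: [[-0.105, 0.995, 0.0], [0.995, 0.105, -0.0], [-0.0, 0.0, -1.0]]
wrist_force: [-1.1, 0.1, 0.6]
width: 0.0458
finger_force: 0.0
```

```bash
python3 go.py .4408 -.2522 .055 6
```

```text
t 32.0 pos [ 442.1 -251.9  101.2] ang 6.01 j6 -37.0 w 45.8 F [-1.1  0.1  0.6]
turn [0. 0. 0.] n 1 shift cm [-0.01 -0.13  4.62] n 2
```

Request:
send_rows([
  {"tx":0,"ty":-0.05,"tz":2,"rx":0,"ry":0,"rz":0,"fingers":0.5},
  {"tx":0,"ty":0,"tz":2,"rx":0,"ry":0,"rz":0,"fingers":0.5},
  {"tx":0,"ty":0,"tz":0.5,"rx":0,"ry":0,"rz":0,"fingers":0.5},
  {"tx":0,"ty":0,"tz":0,"rx":0,"ry":0,"rz":0,"fingers":0.5},
  {"tx":0,"ty":0,"tz":0,"rx":0,"ry":0,"rz":0,"fingers":0.1},
  {"tx":0,"ty":0,"tz":0,"rx":0,"ry":0,"rz":0,"fingers":0.1},
  {"tx":0,"ty":0,"tz":0,"rx":0,"ry":0,"rz":0,"fingers":0.1},
  {"tx":0,"ty":0,"tz":0,"rx":0,"ry":0,"rz":0,"fingers":0.1},
  {"tx":0,"ty":0,"tz":0,"rx":0,"ry":0,"rz":0,"fingers":0.1},
  {"tx":0,"ty":0,"tz":0,"rx":0,"ry":0,"rz":0,"fingers":0.1},
], newtons=15)

```text
clock: 33.0
position: [0.4416, -0.2525, 0.0565]
tcp_rot: [[-0.104, 0.995, 0.002], [0.995, 0.104, -0.001], [-0.001, 0.002, -1.0]]
wrist_force: [2.3, 0.8, 2.3]
width: 0.0176
finger_force: 14.9
```

Request:
send_rows([
  {"tx":0,"ty":0,"tz":-1,"rx":0,"ry":0,"rz":0,"fingers":0.1},
  {"tx":0,"ty":0,"tz":-2,"rx":0,"ry":0,"rz":0,"fingers":0.1},
  {"tx":0,"ty":0,"tz":-3,"rx":0,"ry":0,"rz":0,"fingers":0.1},
  {"tx":0,"ty":0,"tz":-3,"rx":0,"ry":0,"rz":0,"fingers":0.1},
  {"tx":0,"ty":0,"tz":-1,"rx":0,"ry":0,"rz":0,"fingers":0.1},
  {"tx":0,"ty":0,"tz":0,"rx":0,"ry":0,"rz":0,"fingers":0.1},
  {"tx":0,"ty":0,"tz":0,"rx":0,"ry":0,"rz":0,"fingers":0.1},
], newtons=25)

```text
clock: 33.7
position: [0.4399, -0.2517, 0.1549]
tcp_rot: [[-0.104, 0.995, -0.002], [0.995, 0.104, 0.001], [0.001, -0.002, -1.0]]
wrist_force: [0.3, 0.1, -0.4]
width: 0.0167
finger_force: 24.9
```

```bash
cat > held.py <<'E'
from h import *
o=get_obs();p=o['position']
im=read_camera('side')
uv=proj('side',p-[0,0,.04])[0].astype(int)
w=im[uv[1]-40:uv[1]+35,uv[0]-50:uv[0]+50,::-1];cv2.imwrite('pics/held.png',cv2.resize(w,None,fx=6,fy=6,interpolation=cv2.INTER_CUBIC))
t=proj('side',[p+[0,0,-.055],p])-uv+[50,40];print('expected tip / tcp in crop px',(t*6).round())
im=read_camera('top');uv=proj('top',(.604,.015,.056))[0].astype(int)
cv2.imwrite('pics/rt.png',cv2.resize(im[uv[1]-35:uv[1]+35,uv[0]-65:uv[0]+65,::-1],None,fx=6,fy=6,interpolation=cv2.INTER_CUBIC))
E
python3 held.py;python3 go.py .6124 -.0646 .125 6
```

```text
expected tip / tcp in crop px [[304. 271.]
 [310. 161.]]
t 33.8 pos [ 439.8 -251.6  154.3] ang 5.96 j6 -37.0 w 17.4 F [-0.3  0.4 -0.8]
turn [-0.003 -0.002 -0.001] n 1 shift cm [16.79 19.12  2.93] n 7
```

View pics/held.png

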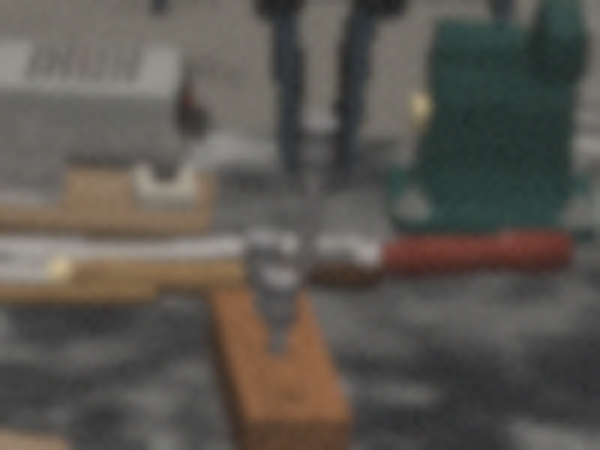

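View pics/rt.png

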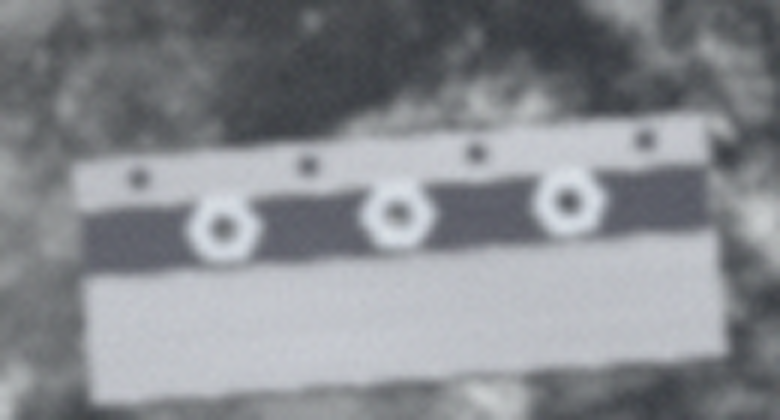

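Request:
send_rows([
  {"tx":2.1,"ty":2.39,"tz":0,"rx":0,"ry":0,"rz":0,"fingers":0.1},
  {"tx":2.1,"ty":2.39,"tz":0,"rx":0,"ry":0,"rz":0,"fingers":0.1},
  {"tx":2.1,"ty":2.39,"tz":0,"rx":0,"ry":0,"rz":0,"fingers":0.1},
  {"tx":2.1,"ty":2.39,"tz":0,"rx":0,"ry":0,"rz":0,"fingers":0.1},
  {"tx":2.1,"ty":2.39,"tz":0,"rx":0,"ry":0,"rz":0,"fingers":0.1},
  {"tx":2.1,"ty":2.39,"tz":0,"rx":0,"ry":0,"rz":0,"fingers":0.1},
  {"tx":2.1,"ty":2.39,"tz":0,"rx":0,"ry":0,"rz":0,"fingers":0.1},
  {"tx":2.1,"ty":2.39,"tz":0,"rx":0,"ry":0,"rz":0,"fingers":0.1},
  {"tx":0,"ty":0,"tz":1.5,"rx":0,"ry":0,"rz":0,"fingers":0.1},
  {"tx":0,"ty":0,"tz":1,"rx":0,"ry":0,"rz":0,"fingers":0.1},
  {"tx":0,"ty":0,"tz":0,"rx":0,"ry":0,"rz":0,"fingers":0.1},
  {"tx":0,"ty":0,"tz":0,"rx":0,"ry":0,"rz":0,"fingers":0.1},
  {"tx":0,"ty":0,"tz":0,"rx":0,"ry":0,"rz":0,"fingers":0.1},
])

```text
clock: 35.1
position: [0.6136, -0.0658, 0.1314]
tcp_rot: [[-0.103, 0.995, 0.001], [0.995, 0.103, -0.0], [-0.0, 0.001, -1.0]]
wrist_force: [0.5, -0.2, 0.2]
width: 0.0173
finger_force: 24.9
```

```bash
python3 go.py .6124 -.0646 .06 6
```

```text
t 35.1 pos [613.6 -65.8 131.4] ang 5.91 j6 -13.1 w 17.3 F [ 0.5 -0.2  0.2]
turn [ 0.001  0.    -0.002] n 1 shift cm [ 0.14 -0.1   7.14] n 2
```

Request:
send_rows([
  {"tx":0.12,"ty":-0.07,"tz":0.5,"rx":0,"ry":0,"rz":0,"fingers":0.1},
  {"tx":0,"ty":0,"tz":0,"rx":0,"ry":0,"rz":0,"fingers":0.1},
  {"tx":0,"ty":0,"tz":0.5,"rx":0,"ry":0,"rz":0,"fingers":0.1},
  {"tx":0,"ty":0,"tz":0.3,"rx":0,"ry":0,"rz":0,"fingers":0.1},
  {"tx":0,"ty":0,"tz":0.3,"rx":0,"ry":0,"rz":0,"fingers":0.1},
  {"tx":0,"ty":0,"tz":0.3,"rx":0,"ry":0,"rz":0,"fingers":0.1},
  {"tx":0,"ty":0,"tz":0.3,"rx":0,"ry":0,"rz":0,"fingers":0.1},
  {"tx":0,"ty":0,"tz":0,"rx":0,"ry":0,"rz":0,"fingers":0.1},
  {"tx":0,"ty":0,"tz":0,"rx":0,"ry":0,"rz":0,"fingers":0.1},
])

```text
clock: 36.0
position: [0.6128, -0.0641, 0.1089]
tcp_rot: [[-0.104, 0.995, -0.0], [0.995, 0.104, -0.0], [-0.0, -0.0, -1.0]]
wrist_force: [0.2, -0.6, -0.5]
width: 0.0174
finger_force: 24.9
```

Request:
send_rows([
  {"tx":0,"ty":-0.03,"tz":0.3,"rx":0,"ry":0,"rz":0,"fingers":0.1},
  {"tx":0,"ty":0,"tz":0.3,"rx":0,"ry":0,"rz":0,"fingers":0.1},
  {"tx":0,"ty":0,"tz":0.3,"rx":0,"ry":0,"rz":0,"fingers":0.1},
  {"tx":0,"ty":0,"tz":0.3,"rx":0,"ry":0,"rz":0,"fingers":0.1},
  {"tx":0,"ty":0,"tz":0.3,"rx":0,"ry":0,"rz":0,"fingers":0.1},
  {"tx":0,"ty":0,"tz":0,"rx":0,"ry":0,"rz":0,"fingers":0.1},
  {"tx":0,"ty":0,"tz":0,"rx":0,"ry":0,"rz":0,"fingers":0.1},
])

```text
clock: 36.7
position: [0.6125, -0.0642, 0.0939]
tcp_rot: [[-0.104, 0.995, -0.0], [0.995, 0.104, -0.0], [-0.0, -0.0, -1.0]]
wrist_force: [-0.4, 0.4, -0.6]
width: 0.0175
finger_force: 24.9
```

Request:
send_rows([
  {"tx":0,"ty":0,"tz":0.4,"rx":0,"ry":0,"rz":0,"fingers":0.1},
  {"tx":0,"ty":0,"tz":0.4,"rx":0,"ry":0,"rz":0,"fingers":0.1},
  {"tx":0,"ty":0,"tz":0.4,"rx":0,"ry":0,"rz":0,"fingers":0.1},
  {"tx":0,"ty":0,"tz":0.3,"rx":0,"ry":0,"rz":0,"fingers":0.1},
  {"tx":0,"ty":0,"tz":0.2,"rx":0,"ry":0,"rz":0,"fingers":0.1},
  {"tx":0,"ty":0,"tz":0.2,"rx":0,"ry":0,"rz":0,"fingers":0.1},
  {"tx":0,"ty":0,"tz":0,"rx":0,"ry":0,"rz":0,"fingers":0.1},
  {"tx":0,"ty":0,"tz":0,"rx":0,"ry":0,"rz":0,"fingers":0.1},
])

```text
clock: 37.5
position: [0.6125, -0.0642, 0.0749]
tcp_rot: [[-0.104, 0.995, 0.0], [0.995, 0.104, -0.0], [-0.0, 0.0, -1.0]]
wrist_force: [0.1, 0.0, -1.4]
width: 0.0176
finger_force: 24.9
```

Request:
send_rows([
  {"tx":0,"ty":0,"tz":0.2,"rx":0,"ry":0,"rz":0,"fingers":0.1},
  {"tx":0,"ty":0,"tz":0.2,"rx":0,"ry":0,"rz":0,"fingers":0.1},
  {"tx":0,"ty":0,"tz":0.2,"rx":0,"ry":0,"rz":0,"fingers":0.1},
  {"tx":0,"ty":0,"tz":0.2,"rx":0,"ry":0,"rz":0,"fingers":0.1},
  {"tx":0,"ty":0,"tz":0,"rx":0,"ry":0,"rz":0,"fingers":0.1},
])

```text
clock: 38.0
position: [0.6123, -0.0641, 0.0665]
tcp_rot: [[-0.104, 0.995, -0.001], [0.995, 0.104, -0.0], [0.0, -0.001, -1.0]]
wrist_force: [0.0, -0.1, -0.9]
width: 0.0172
finger_force: 24.9
```

Request:
send_rows([
  {"tx":0,"ty":0,"tz":0.2,"rx":0,"ry":0,"rz":0,"fingers":0.1},
  {"tx":0,"ty":0,"tz":0.2,"rx":0,"ry":0,"rz":0,"fingers":0.1},
  {"tx":0,"ty":0,"tz":0.2,"rx":0,"ry":0,"rz":0,"fingers":0.1},
  {"tx":0,"ty":0,"tz":0,"rx":0,"ry":0,"rz":0,"fingers":0.1},
  {"tx":0,"ty":0,"tz":0,"rx":0,"ry":0,"rz":0,"fingers":0.1},
])

```text
clock: 38.5
position: [0.6125, -0.0642, 0.0609]
tcp_rot: [[-0.104, 0.995, 0.0], [0.995, 0.104, -0.0], [-0.0, 0.0, -1.0]]
wrist_force: [-0.1, 0.7, -0.9]
width: 0.0174
finger_force: 24.9
```

Request:
send_rows([
  {"tx":0,"ty":0,"tz":0.1,"rx":0,"ry":0,"rz":0,"fingers":0.1},
  {"tx":0,"ty":0,"tz":0,"rx":0,"ry":0,"rz":0,"fingers":0.1},
  {"tx":0,"ty":0,"tz":0,"rx":0,"ry":0,"rz":0,"fingers":0.1},
])

```text
clock: 38.8
position: [0.6126, -0.0642, 0.0607]
tcp_rot: [[-0.104, 0.995, 0.001], [0.995, 0.104, -0.0], [-0.0, 0.001, -1.0]]
wrist_force: [-2.0, 0.4, 5.9]
width: 0.0172
finger_force: 24.9
```

Request:
send_rows([
  {"tx":0,"ty":0,"tz":0,"rx":0,"ry":0,"rz":0,"fingers":0.5},
  {"tx":0,"ty":0,"tz":0,"rx":0,"ry":0,"rz":0,"fingers":0.5},
  {"tx":0,"ty":0,"tz":0,"rx":0,"ry":0,"rz":0,"fingers":0.5},
  {"tx":0,"ty":0,"tz":-1,"rx":0,"ry":0,"rz":0,"fingers":0.5},
  {"tx":0,"ty":0,"tz":-3,"rx":0,"ry":0,"rz":0,"fingers":0.5},
  {"tx":0,"ty":0,"tz":-4,"rx":0,"ry":0,"rz":0,"fingers":0.5},
  {"tx":0,"ty":0,"tz":-1,"rx":0,"ry":0,"rz":0,"fingers":0.5},
  {"tx":0,"ty":0,"tz":0,"rx":0,"ry":0,"rz":0,"fingers":0.5},
])

```text
clock: 39.6
position: [0.6139, -0.0643, 0.1526]
tcp_rot: [[-0.104, 0.995, 0.005], [0.995, 0.104, -0.001], [-0.001, 0.005, -1.0]]
wrist_force: [0.1, 0.7, 0.0]
width: 0.0457
finger_force: 0.0
```

```bash
python3 go.py .4522 -.3042 .0555 6
```

```text
t 39.6 pos [613.9 -64.3 152.6] ang 5.96 j6 -13.0 w 45.7 F [0.1 0.7 0. ]
turn [ 0.005  0.001 -0.001] n 1 shift cm [-22.17 -18.59   9.71] n 8
```

Request:
send_rows([
  {"tx":-2.77,"ty":-2.31,"tz":0,"rx":0,"ry":0,"rz":0,"fingers":0.5},
  {"tx":-2.77,"ty":-2.31,"tz":0,"rx":0,"ry":0,"rz":0,"fingers":0.5},
  {"tx":-2.77,"ty":-2.31,"tz":0,"rx":0,"ry":0,"rz":0,"fingers":0.5},
  {"tx":-2.77,"ty":-2.31,"tz":0,"rx":0,"ry":0,"rz":0,"fingers":0.5},
  {"tx":-2.77,"ty":-2.31,"tz":0,"rx":0,"ry":0,"rz":0,"fingers":0.5},
  {"tx":-2.77,"ty":-2.31,"tz":0,"rx":0,"ry":0,"rz":0,"fingers":0.5},
  {"tx":-2.77,"ty":-2.31,"tz":0,"rx":0,"ry":0,"rz":0,"fingers":0.5},
  {"tx":-2.77,"ty":-2.31,"tz":0,"rx":0,"ry":0,"rz":0,"fingers":0.5},
  {"tx":0,"ty":0,"tz":2,"rx":0,"ry":0,"rz":0,"fingers":0.5},
  {"tx":0,"ty":0,"tz":3,"rx":0,"ry":0,"rz":0,"fingers":0.5},
  {"tx":0,"ty":0,"tz":0,"rx":0,"ry":0,"rz":0,"fingers":0.5},
  {"tx":0,"ty":0,"tz":0,"rx":0,"ry":0,"rz":0,"fingers":0.5},
  {"tx":0,"ty":0,"tz":0,"rx":0,"ry":0,"rz":0,"fingers":0.5},
])

```text
clock: 40.9
position: [0.4524, -0.3039, 0.1007]
tcp_rot: [[-0.104, 0.995, 0.001], [0.995, 0.104, -0.001], [-0.001, 0.001, -1.0]]
wrist_force: [0.5, 0.0, -0.1]
width: 0.0452
finger_force: 0.0
```

```bash
python3 go.py .4522 -.3042 .0555 6
```

```text
t 40.9 pos [ 452.4 -303.9  100.7] ang 5.99 j6 -41.1 w 45.2 F [ 0.5  0.  -0.1]
turn [ 0.001  0.001 -0.   ] n 1 shift cm [-0.03 -0.02  4.52] n 2
```

Request:
send_rows([
  {"tx":0,"ty":0,"tz":2,"rx":0,"ry":0,"rz":0,"fingers":0.5},
  {"tx":0,"ty":0,"tz":2,"rx":0,"ry":0,"rz":0,"fingers":0.5},
  {"tx":0,"ty":0,"tz":0.45,"rx":0,"ry":0,"rz":0,"fingers":0.5},
  {"tx":0,"ty":0,"tz":0,"rx":0,"ry":0,"rz":0,"fingers":0.5},
  {"tx":0,"ty":0,"tz":0,"rx":0,"ry":0,"rz":0,"fingers":0.1},
  {"tx":0,"ty":0,"tz":0,"rx":0,"ry":0,"rz":0,"fingers":0.1},
  {"tx":0,"ty":0,"tz":0,"rx":0,"ry":0,"rz":0,"fingers":0.1},
  {"tx":0,"ty":0,"tz":0,"rx":0,"ry":0,"rz":0,"fingers":0.1},
  {"tx":0,"ty":0,"tz":0,"rx":0,"ry":0,"rz":0,"fingers":0.1},
  {"tx":0,"ty":0,"tz":0,"rx":0,"ry":0,"rz":0,"fingers":0.1},
], newtons=15)

```text
clock: 41.9
position: [0.452, -0.304, 0.0559]
tcp_rot: [[-0.104, 0.995, 0.001], [0.995, 0.104, -0.001], [-0.001, 0.001, -1.0]]
wrist_force: [0.2, 0.3, 2.9]
width: 0.0175
finger_force: 15.0
```

Request:
send_rows([
  {"tx":0,"ty":0,"tz":-1,"rx":0,"ry":0,"rz":0,"fingers":0.1},
  {"tx":0,"ty":0,"tz":-2,"rx":0,"ry":0,"rz":0,"fingers":0.1},
  {"tx":0,"ty":0,"tz":-3,"rx":0,"ry":0,"rz":0,"fingers":0.1},
  {"tx":0,"ty":0,"tz":-3,"rx":0,"ry":0,"rz":0,"fingers":0.1},
  {"tx":0,"ty":0,"tz":-1,"rx":0,"ry":0,"rz":0,"fingers":0.1},
  {"tx":0,"ty":0,"tz":0,"rx":0,"ry":0,"rz":0,"fingers":0.1},
  {"tx":0,"ty":0,"tz":0,"rx":0,"ry":0,"rz":0,"fingers":0.1},
], newtons=25)

```text
clock: 42.6
position: [0.4509, -0.3032, 0.1543]
tcp_rot: [[-0.104, 0.995, -0.002], [0.995, 0.104, 0.001], [0.001, -0.002, -1.0]]
wrist_force: [-0.0, -0.6, -0.9]
width: 0.0175
finger_force: 25.0
```

```bash
python3 go.py .6041 .0152 .13 6
```

```text
t 42.6 pos [ 450.9 -303.2  154.3] ang 5.96 j6 -41.1 w 17.5 F [-0.  -0.6 -0.9]
turn [-0.002 -0.001 -0.001] n 1 shift cm [30.07 18.56  2.43] n 9
```

Request:
send_rows([
  {"tx":3,"ty":1.85,"tz":0,"rx":0,"ry":0,"rz":0,"fingers":0.1},
  {"tx":3,"ty":1.85,"tz":0,"rx":0,"ry":0,"rz":0,"fingers":0.1},
  {"tx":3,"ty":1.85,"tz":0,"rx":0,"ry":0,"rz":0,"fingers":0.1},
  {"tx":3,"ty":1.85,"tz":0,"rx":0,"ry":0,"rz":0,"fingers":0.1},
  {"tx":3,"ty":1.85,"tz":0,"rx":0,"ry":0,"rz":0,"fingers":0.1},
  {"tx":3,"ty":1.85,"tz":0,"rx":0,"ry":0,"rz":0,"fingers":0.1},
  {"tx":3,"ty":1.85,"tz":0,"rx":0,"ry":0,"rz":0,"fingers":0.1},
  {"tx":3,"ty":1.85,"tz":0,"rx":0,"ry":0,"rz":0,"fingers":0.1},
  {"tx":3,"ty":1.85,"tz":0,"rx":0,"ry":0,"rz":0,"fingers":0.1},
  {"tx":3,"ty":1.85,"tz":0,"rx":0,"ry":0,"rz":0,"fingers":0.1},
  {"tx":0,"ty":0,"tz":1.5,"rx":0,"ry":0,"rz":0,"fingers":0.1},
  {"tx":0,"ty":0,"tz":0.8,"rx":0,"ry":0,"rz":0,"fingers":0.1},
  {"tx":0,"ty":0,"tz":0,"rx":0,"ry":0,"rz":0,"fingers":0.1},
  {"tx":0,"ty":0,"tz":0,"rx":0,"ry":0,"rz":0,"fingers":0.1},
  {"tx":0,"ty":0,"tz":0,"rx":0,"ry":0,"rz":0,"fingers":0.1},
])

```text
clock: 44.1
position: [0.6046, 0.0131, 0.1327]
tcp_rot: [[-0.103, 0.995, 0.0], [0.995, 0.103, -0.0], [-0.0, 0.0, -1.0]]
wrist_force: [0.2, -0.8, 0.2]
width: 0.0174
finger_force: 25.0
```

```bash
python3 go.py .6041 .0152 .109 6
```

```text
t 44.1 pos [604.6  13.1 132.7] ang 5.9 j6 -5.7 w 17.4 F [ 0.2 -0.8  0.2]
turn [ 0.     0.    -0.002] n 1 shift cm [ 0.21 -0.03  2.37] n 1
```

Request:
send_rows([
  {"tx":0.2,"ty":-0.01,"tz":0.5,"rx":0,"ry":0,"rz":0,"fingers":0.1},
  {"tx":0,"ty":0,"tz":0,"rx":0,"ry":0,"rz":0,"fingers":0.1},
  {"tx":0,"ty":0,"tz":0.5,"rx":0,"ry":0,"rz":0,"fingers":0.1},
  {"tx":0,"ty":0,"tz":0.5,"rx":0,"ry":0,"rz":0,"fingers":0.1},
  {"tx":0,"ty":0,"tz":0.3,"rx":0,"ry":0,"rz":0,"fingers":0.1},
  {"tx":0,"ty":0,"tz":0.3,"rx":0,"ry":0,"rz":0,"fingers":0.1},
  {"tx":0,"ty":0,"tz":0.3,"rx":0,"ry":0,"rz":0,"fingers":0.1},
  {"tx":0,"ty":0,"tz":0.3,"rx":0,"ry":0,"rz":0,"fingers":0.1},
  {"tx":0,"ty":0,"tz":0,"rx":0,"ry":0,"rz":0,"fingers":0.1},
  {"tx":0,"ty":0,"tz":0,"rx":0,"ry":0,"rz":0,"fingers":0.1},
])

```text
clock: 45.1
position: [0.6043, 0.0158, 0.1054]
tcp_rot: [[-0.104, 0.995, 0.0], [0.995, 0.104, -0.0], [-0.0, 0.0, -1.0]]
wrist_force: [-0.7, -0.1, -1.7]
width: 0.0174
finger_force: 25.0
```

Request:
send_rows([
  {"tx":-0.05,"ty":-0.01,"tz":0.35,"rx":0,"ry":0,"rz":0,"fingers":0.1},
  {"tx":0,"ty":0,"tz":0.35,"rx":0,"ry":0,"rz":0,"fingers":0.1},
  {"tx":0,"ty":0,"tz":0.35,"rx":0,"ry":0,"rz":0,"fingers":0.1},
  {"tx":0,"ty":0,"tz":0.4,"rx":0,"ry":0,"rz":0,"fingers":0.1},
  {"tx":0,"ty":0,"tz":0.4,"rx":0,"ry":0,"rz":0,"fingers":0.1},
  {"tx":0,"ty":0,"tz":0.4,"rx":0,"ry":0,"rz":0,"fingers":0.1},
  {"tx":0,"ty":0,"tz":0.4,"rx":0,"ry":0,"rz":0,"fingers":0.1},
  {"tx":0,"ty":0,"tz":0.3,"rx":0,"ry":0,"rz":0,"fingers":0.1},
  {"tx":0,"ty":0,"tz":0,"rx":0,"ry":0,"rz":0,"fingers":0.1},
  {"tx":0,"ty":0,"tz":0,"rx":0,"ry":0,"rz":0,"fingers":0.1},
])

```text
clock: 46.1
position: [0.6042, 0.0153, 0.0758]
tcp_rot: [[-0.104, 0.995, -0.0], [0.995, 0.104, -0.0], [-0.0, -0.0, -1.0]]
wrist_force: [-0.5, 0.2, -2.1]
width: 0.0172
finger_force: 25.0
```

Request:
send_rows([
  {"tx":0,"ty":0,"tz":0.2,"rx":0,"ry":0,"rz":0,"fingers":0.1},
  {"tx":0,"ty":0,"tz":0.2,"rx":0,"ry":0,"rz":0,"fingers":0.1},
  {"tx":0,"ty":0,"tz":0.2,"rx":0,"ry":0,"rz":0,"fingers":0.1},
  {"tx":0,"ty":0,"tz":0,"rx":0,"ry":0,"rz":0,"fingers":0.1},
  {"tx":0,"ty":0,"tz":0,"rx":0,"ry":0,"rz":0,"fingers":0.1},
])

```text
clock: 46.6
position: [0.6042, 0.0153, 0.0698]
tcp_rot: [[-0.104, 0.995, -0.0], [0.995, 0.104, -0.0], [-0.0, -0.0, -1.0]]
wrist_force: [-1.2, -0.4, -0.5]
width: 0.017
finger_force: 25.0
```

Request:
send_rows([
  {"tx":0,"ty":0,"tz":0.2,"rx":0,"ry":0,"rz":0,"fingers":0.1},
  {"tx":0,"ty":0,"tz":0.2,"rx":0,"ry":0,"rz":0,"fingers":0.1},
  {"tx":0,"ty":0,"tz":0.2,"rx":0,"ry":0,"rz":0,"fingers":0.1},
  {"tx":0,"ty":0,"tz":0,"rx":0,"ry":0,"rz":0,"fingers":0.1},
])

```text
clock: 47.0
position: [0.6041, 0.0153, 0.0636]
tcp_rot: [[-0.104, 0.995, -0.0], [0.995, 0.104, -0.0], [-0.0, -0.0, -1.0]]
wrist_force: [0.2, 0.2, 0.3]
width: 0.0175
finger_force: 25.0
```

Request:
send_rows([
  {"tx":0,"ty":0,"tz":0.2,"rx":0,"ry":0,"rz":0,"fingers":0.1},
  {"tx":0,"ty":0,"tz":0.15,"rx":0,"ry":0,"rz":0,"fingers":0.1},
  {"tx":0,"ty":0,"tz":0.1,"rx":0,"ry":0,"rz":0,"fingers":0.1},
  {"tx":0,"ty":0,"tz":0,"rx":0,"ry":0,"rz":0,"fingers":0.1},
  {"tx":0,"ty":0,"tz":0,"rx":0,"ry":0,"rz":0,"fingers":0.1},
])

```text
clock: 47.5
position: [0.6044, 0.0153, 0.0602]
tcp_rot: [[-0.104, 0.995, 0.001], [0.995, 0.104, -0.0], [-0.0, 0.001, -1.0]]
wrist_force: [-2.0, -0.3, 5.4]
width: 0.0173
finger_force: 25.0
```

Pinned. Release, rise, and fetch the last pin.

Request:
send_rows([
  {"tx":0,"ty":0,"tz":0,"rx":0,"ry":0,"rz":0,"fingers":0.5},
  {"tx":0,"ty":0,"tz":0,"rx":0,"ry":0,"rz":0,"fingers":0.5},
  {"tx":0,"ty":0,"tz":0,"rx":0,"ry":0,"rz":0,"fingers":0.5},
  {"tx":0,"ty":0,"tz":-1,"rx":0,"ry":0,"rz":0,"fingers":0.5},
  {"tx":0,"ty":0,"tz":-3,"rx":0,"ry":0,"rz":0,"fingers":0.5},
  {"tx":0,"ty":0,"tz":-4,"rx":0,"ry":0,"rz":0,"fingers":0.5},
  {"tx":0,"ty":0,"tz":-1,"rx":0,"ry":0,"rz":0,"fingers":0.5},
  {"tx":0,"ty":0,"tz":0,"rx":0,"ry":0,"rz":0,"fingers":0.5},
  {"tx":0,"ty":0,"tz":0,"rx":0,"ry":0,"rz":0,"fingers":0.5},
])

```text
clock: 48.4
position: [0.6035, 0.0153, 0.1488]
tcp_rot: [[-0.104, 0.995, -0.001], [0.995, 0.104, -0.0], [0.0, -0.001, -1.0]]
wrist_force: [-0.2, 0.2, -0.4]
width: 0.0452
finger_force: 0.0
```

```bash
python3 go.py .4632 -.3592 .0555 6; python3 pins.py | grep -- -1
```

```text
t 48.4 pos [603.5  15.3 148.8] ang 5.96 j6 -5.6 w 45.2 F [-0.2  0.2 -0.4]
turn [-0.001 -0.    -0.001] n 1 shift cm [-35.78 -17.87   9.33] n 11
 pin -1 [ 0.4485 -0.3524] 189
 pin -1 [ 0.4627 -0.3601] 39
```

Request:
send_rows([
  {"tx":-2.985,"ty":-1.49,"tz":0,"rx":0,"ry":0,"rz":0,"fingers":0.5},
  {"tx":-2.985,"ty":-1.49,"tz":0,"rx":0,"ry":0,"rz":0,"fingers":0.5},
  {"tx":-2.985,"ty":-1.49,"tz":0,"rx":0,"ry":0,"rz":0,"fingers":0.5},
  {"tx":-2.985,"ty":-1.49,"tz":0,"rx":0,"ry":0,"rz":0,"fingers":0.5},
  {"tx":-2.985,"ty":-1.49,"tz":0,"rx":0,"ry":0,"rz":0,"fingers":0.5},
  {"tx":-2.985,"ty":-1.49,"tz":0,"rx":0,"ry":0,"rz":0,"fingers":0.5},
  {"tx":-2.985,"ty":-1.49,"tz":0,"rx":0,"ry":0,"rz":0,"fingers":0.5},
  {"tx":-2.985,"ty":-1.49,"tz":0,"rx":0,"ry":0,"rz":0,"fingers":0.5},
  {"tx":-2.985,"ty":-1.49,"tz":0,"rx":0,"ry":0,"rz":0,"fingers":0.5},
  {"tx":-2.985,"ty":-1.49,"tz":0,"rx":0,"ry":0,"rz":0,"fingers":0.5},
  {"tx":-2.985,"ty":-1.49,"tz":0,"rx":0,"ry":0,"rz":0,"fingers":0.5},
  {"tx":-2.985,"ty":-1.49,"tz":0,"rx":0,"ry":0,"rz":0,"fingers":0.5},
  {"tx":0,"ty":0,"tz":2,"rx":0,"ry":0,"rz":0,"fingers":0.5},
  {"tx":0,"ty":0,"tz":2.8,"rx":0,"ry":0,"rz":0,"fingers":0.5},
  {"tx":0,"ty":0,"tz":0,"rx":0,"ry":0,"rz":0,"fingers":0.5},
  {"tx":0,"ty":0,"tz":0,"rx":0,"ry":0,"rz":0,"fingers":0.5},
])

```text
clock: 50.1
position: [0.4631, -0.3591, 0.1005]
tcp_rot: [[-0.104, 0.995, -0.002], [0.995, 0.104, 0.002], [0.002, -0.002, -1.0]]
wrist_force: [-0.4, 1.0, 0.0]
width: 0.0457
finger_force: 0.0
```

```bash
python3 go.py .4630 -.3598 .0555 6
```

```text
t 50.1 pos [ 463.1 -359.1  100.5] ang 5.97 j6 -44.9 w 45.7 F [-0.4  1.   0. ]
turn [-0.002 -0.002 -0.001] n 1 shift cm [-0.07 -0.02  4.5 ] n 2
```

Request:
send_rows([
  {"tx":0,"ty":0,"tz":2,"rx":0,"ry":0,"rz":0,"fingers":0.5},
  {"tx":0,"ty":0,"tz":2,"rx":0,"ry":0,"rz":0,"fingers":0.5},
  {"tx":0,"ty":0,"tz":0.45,"rx":0,"ry":0,"rz":0,"fingers":0.5},
  {"tx":0,"ty":0,"tz":0,"rx":0,"ry":0,"rz":0,"fingers":0.5},
  {"tx":0,"ty":0,"tz":0,"rx":0,"ry":0,"rz":0,"fingers":0.1},
  {"tx":0,"ty":0,"tz":0,"rx":0,"ry":0,"rz":0,"fingers":0.1},
  {"tx":0,"ty":0,"tz":0,"rx":0,"ry":0,"rz":0,"fingers":0.1},
  {"tx":0,"ty":0,"tz":0,"rx":0,"ry":0,"rz":0,"fingers":0.1},
  {"tx":0,"ty":0,"tz":0,"rx":0,"ry":0,"rz":0,"fingers":0.1},
  {"tx":0,"ty":0,"tz":0,"rx":0,"ry":0,"rz":0,"fingers":0.1},
], newtons=15)

```text
clock: 51.1
position: [0.4634, -0.3597, 0.0575]
tcp_rot: [[-0.104, 0.995, -0.0], [0.995, 0.104, -0.001], [-0.001, -0.0, -1.0]]
wrist_force: [-2.0, 0.1, 4.3]
width: 0.0178
finger_force: 14.9
```

Request:
send_rows([
  {"tx":0,"ty":0,"tz":-1,"rx":0,"ry":0,"rz":0,"fingers":0.1},
  {"tx":0,"ty":0,"tz":-2,"rx":0,"ry":0,"rz":0,"fingers":0.1},
  {"tx":0,"ty":0,"tz":-3,"rx":0,"ry":0,"rz":0,"fingers":0.1},
  {"tx":0,"ty":0,"tz":-3,"rx":0,"ry":0,"rz":0,"fingers":0.1},
  {"tx":0,"ty":0,"tz":-2,"rx":0,"ry":0,"rz":0,"fingers":0.1},
  {"tx":0,"ty":0,"tz":0,"rx":0,"ry":0,"rz":0,"fingers":0.1},
  {"tx":0,"ty":0,"tz":0,"rx":0,"ry":0,"rz":0,"fingers":0.1},
], newtons=25)

```text
clock: 51.8
position: [0.4635, -0.3592, 0.1667]
tcp_rot: [[-0.104, 0.995, 0.0], [0.995, 0.104, 0.0], [0.0, 0.0, -1.0]]
wrist_force: [1.0, 0.2, -1.2]
width: 0.0176
finger_force: 24.8
```

```bash
python3 go.py .5957 .0948 .13 6
```

```text
t 51.8 pos [ 463.5 -359.2  166.7] ang 5.96 j6 -44.9 w 17.6 F [ 1.   0.2 -1.2]
turn [ 0.    -0.    -0.001] n 1 shift cm [43.77 17.89  3.67] n 12
```

Request:
send_rows([
  {"tx":3.126,"ty":1.276,"tz":0,"rx":0,"ry":0,"rz":0,"fingers":0.1},
  {"tx":3.126,"ty":1.276,"tz":0,"rx":0,"ry":0,"rz":0,"fingers":0.1},
  {"tx":3.126,"ty":1.276,"tz":0,"rx":0,"ry":0,"rz":0,"fingers":0.1},
  {"tx":3.126,"ty":1.276,"tz":0,"rx":0,"ry":0,"rz":0,"fingers":0.1},
  {"tx":3.126,"ty":1.276,"tz":0,"rx":0,"ry":0,"rz":0,"fingers":0.1},
  {"tx":3.126,"ty":1.276,"tz":0,"rx":0,"ry":0,"rz":0,"fingers":0.1},
  {"tx":3.126,"ty":1.276,"tz":0,"rx":0,"ry":0,"rz":0,"fingers":0.1},
  {"tx":3.126,"ty":1.276,"tz":0,"rx":0,"ry":0,"rz":0,"fingers":0.1},
  {"tx":3.126,"ty":1.276,"tz":0,"rx":0,"ry":0,"rz":0,"fingers":0.1},
  {"tx":3.126,"ty":1.276,"tz":0,"rx":0,"ry":0,"rz":0,"fingers":0.1},
  {"tx":3.126,"ty":1.276,"tz":0,"rx":0,"ry":0,"rz":0,"fingers":0.1},
  {"tx":3.126,"ty":1.276,"tz":0,"rx":0,"ry":0,"rz":0,"fingers":0.1},
  {"tx":3.126,"ty":1.276,"tz":0,"rx":0,"ry":0,"rz":0,"fingers":0.1},
  {"tx":3.126,"ty":1.276,"tz":0,"rx":0,"ry":0,"rz":0,"fingers":0.1},
  {"tx":0,"ty":0,"tz":2,"rx":0,"ry":0,"rz":0,"fingers":0.1},
  {"tx":0,"ty":0,"tz":1.2,"rx":0,"ry":0,"rz":0,"fingers":0.1},
  {"tx":0,"ty":0,"tz":0,"rx":0,"ry":0,"rz":0,"fingers":0.1},
  {"tx":0,"ty":0,"tz":0,"rx":0,"ry":0,"rz":0,"fingers":0.1},
  {"tx":0,"ty":0,"tz":0,"rx":0,"ry":0,"rz":0,"fingers":0.1},
])

```text
clock: 53.7
position: [0.5961, 0.0937, 0.1354]
tcp_rot: [[-0.103, 0.995, 0.001], [0.995, 0.103, 0.0], [-0.0, 0.001, -1.0]]
wrist_force: [0.2, -0.9, -1.0]
width: 0.0174
finger_force: 24.8
```

```bash
python3 go.py .5957 .0948 .109 6
```

```text
t 53.7 pos [596.1  93.7 135.4] ang 5.89 j6 1.9 w 17.4 F [ 0.2 -0.9 -1. ]
turn [ 0.001  0.    -0.002] n 1 shift cm [ 0.12 -0.03  2.64] n 1
```

Request:
send_rows([
  {"tx":0.1,"ty":-0.01,"tz":0.5,"rx":0,"ry":0,"rz":0,"fingers":0.1},
  {"tx":0,"ty":0,"tz":0,"rx":0,"ry":0,"rz":0,"fingers":0.1},
  {"tx":0,"ty":0,"tz":0.5,"rx":0,"ry":0,"rz":0,"fingers":0.1},
  {"tx":0,"ty":0,"tz":0.5,"rx":0,"ry":0,"rz":0,"fingers":0.1},
  {"tx":0,"ty":0,"tz":0.3,"rx":0,"ry":0,"rz":0,"fingers":0.1},
  {"tx":0,"ty":0,"tz":0.3,"rx":0,"ry":0,"rz":0,"fingers":0.1},
  {"tx":0,"ty":0,"tz":0.3,"rx":0,"ry":0,"rz":0,"fingers":0.1},
  {"tx":0,"ty":0,"tz":0.3,"rx":0,"ry":0,"rz":0,"fingers":0.1},
  {"tx":0,"ty":0,"tz":0,"rx":0,"ry":0,"rz":0,"fingers":0.1},
  {"tx":0,"ty":0,"tz":0,"rx":0,"ry":0,"rz":0,"fingers":0.1},
])

```text
clock: 54.7
position: [0.5956, 0.0953, 0.1079]
tcp_rot: [[-0.104, 0.995, -0.0], [0.995, 0.104, -0.0], [-0.0, -0.0, -1.0]]
wrist_force: [-0.8, 1.0, -0.0]
width: 0.0173
finger_force: 24.8
```

Request:
send_rows([
  {"tx":-0.03,"ty":0,"tz":0.35,"rx":0,"ry":0,"rz":0,"fingers":0.1},
  {"tx":0,"ty":0,"tz":0.35,"rx":0,"ry":0,"rz":0,"fingers":0.1},
  {"tx":0,"ty":0,"tz":0.4,"rx":0,"ry":0,"rz":0,"fingers":0.1},
  {"tx":0,"ty":0,"tz":0.4,"rx":0,"ry":0,"rz":0,"fingers":0.1},
  {"tx":0,"ty":0,"tz":0.4,"rx":0,"ry":0,"rz":0,"fingers":0.1},
  {"tx":0,"ty":0,"tz":0.4,"rx":0,"ry":0,"rz":0,"fingers":0.1},
  {"tx":0,"ty":0,"tz":0.4,"rx":0,"ry":0,"rz":0,"fingers":0.1},
  {"tx":0,"ty":0,"tz":0.4,"rx":0,"ry":0,"rz":0,"fingers":0.1},
  {"tx":0,"ty":0,"tz":0,"rx":0,"ry":0,"rz":0,"fingers":0.1},
  {"tx":0,"ty":0,"tz":0,"rx":0,"ry":0,"rz":0,"fingers":0.1},
])

```text
clock: 55.7
position: [0.5957, 0.095, 0.0768]
tcp_rot: [[-0.104, 0.995, -0.0], [0.995, 0.104, -0.0], [-0.0, -0.0, -1.0]]
wrist_force: [1.8, 0.3, -1.0]
width: 0.0171
finger_force: 24.7
```

Request:
send_rows([
  {"tx":0,"ty":0,"tz":0.2,"rx":0,"ry":0,"rz":0,"fingers":0.1},
  {"tx":0,"ty":0,"tz":0.2,"rx":0,"ry":0,"rz":0,"fingers":0.1},
  {"tx":0,"ty":0,"tz":0.2,"rx":0,"ry":0,"rz":0,"fingers":0.1},
  {"tx":0,"ty":0,"tz":0,"rx":0,"ry":0,"rz":0,"fingers":0.1},
  {"tx":0,"ty":0,"tz":0,"rx":0,"ry":0,"rz":0,"fingers":0.1},
])

```text
clock: 56.2
position: [0.5956, 0.095, 0.0708]
tcp_rot: [[-0.104, 0.995, -0.0], [0.995, 0.104, -0.0], [-0.0, -0.0, -1.0]]
wrist_force: [1.5, 0.7, -1.5]
width: 0.0173
finger_force: 24.7
```

Request:
send_rows([
  {"tx":0,"ty":0,"tz":0.2,"rx":0,"ry":0,"rz":0,"fingers":0.1},
  {"tx":0,"ty":0,"tz":0.2,"rx":0,"ry":0,"rz":0,"fingers":0.1},
  {"tx":0,"ty":0,"tz":0.2,"rx":0,"ry":0,"rz":0,"fingers":0.1},
  {"tx":0,"ty":0,"tz":0.2,"rx":0,"ry":0,"rz":0,"fingers":0.1},
  {"tx":0,"ty":0,"tz":0,"rx":0,"ry":0,"rz":0,"fingers":0.1},
])

```text
clock: 56.7
position: [0.596, 0.0949, 0.0627]
tcp_rot: [[-0.104, 0.995, 0.001], [0.995, 0.104, -0.0], [-0.0, 0.001, -1.0]]
wrist_force: [2.8, -0.0, -1.0]
width: 0.0171
finger_force: 24.8
```

Request:
send_rows([
  {"tx":0,"ty":0,"tz":0.1,"rx":0,"ry":0,"rz":0,"fingers":0.1},
  {"tx":0,"ty":0,"tz":0.1,"rx":0,"ry":0,"rz":0,"fingers":0.1},
  {"tx":0,"ty":0,"tz":0,"rx":0,"ry":0,"rz":0,"fingers":0.1},
  {"tx":0,"ty":0,"tz":0,"rx":0,"ry":0,"rz":0,"fingers":0.1},
])

```text
clock: 57.1
position: [0.596, 0.0949, 0.0618]
tcp_rot: [[-0.104, 0.995, 0.001], [0.995, 0.104, -0.0], [-0.0, 0.001, -1.0]]
wrist_force: [0.6, 0.1, 5.2]
width: 0.0173
finger_force: 24.9
```

Request:
send_rows([
  {"tx":0,"ty":0,"tz":0.1,"rx":0,"ry":0,"rz":0,"fingers":0.1},
  {"tx":0,"ty":0,"tz":0,"rx":0,"ry":0,"rz":0,"fingers":0.1},
  {"tx":0,"ty":0,"tz":0,"rx":0,"ry":0,"rz":0,"fingers":0.1},
])

```text
clock: 57.4
position: [0.596, 0.0949, 0.0616]
tcp_rot: [[-0.104, 0.995, 0.002], [0.995, 0.104, -0.0], [-0.0, 0.002, -1.0]]
wrist_force: [-1.0, -0.0, 9.9]
width: 0.0177
finger_force: 25.0
```

Request:
send_rows([
  {"tx":0,"ty":0,"tz":0,"rx":0,"ry":0,"rz":0,"fingers":0.5},
  {"tx":0,"ty":0,"tz":0,"rx":0,"ry":0,"rz":0,"fingers":0.5},
  {"tx":0,"ty":0,"tz":0,"rx":0,"ry":0,"rz":0,"fingers":0.5},
  {"tx":0,"ty":0,"tz":-1,"rx":0,"ry":0,"rz":0,"fingers":0.5},
  {"tx":0,"ty":0,"tz":-3,"rx":0,"ry":0,"rz":0,"fingers":0.5},
  {"tx":0,"ty":0,"tz":-4,"rx":0,"ry":0,"rz":0,"fingers":0.5},
  {"tx":2,"ty":0,"tz":-2,"rx":0,"ry":0,"rz":0,"fingers":0.5},
  {"tx":4,"ty":0,"tz":0,"rx":0,"ry":0,"rz":0,"fingers":0.5},
  {"tx":4,"ty":0,"tz":0,"rx":0,"ry":0,"rz":0,"fingers":0.5},
  {"tx":4,"ty":0,"tz":0,"rx":0,"ry":0,"rz":0,"fingers":0.5},
  {"tx":4,"ty":0,"tz":0,"rx":0,"ry":0,"rz":0,"fingers":0.5},
  {"tx":0,"ty":0,"tz":0,"rx":0,"ry":0,"rz":0,"fingers":0.5},
  {"tx":0,"ty":0,"tz":0,"rx":0,"ry":0,"rz":0,"fingers":0.5},
])

```text
clock: 58.7
position: [0.5765, 0.2745, 0.16]
tcp_rot: [[-0.106, 0.994, -0.0], [0.994, 0.106, -0.001], [-0.001, -0.0, -1.0]]
wrist_force: [0.3, -0.8, -1.0]
width: 0.0453
finger_force: 0.0
```

```bash
cat > e.py <<'E'
from h import *
for c in C:
    im=read_camera(c)
    m=masks_of('straightedge',c); print(c,[(np.round(q['box']),round(q['confidence'],2)) for q in m[:2]])
    P=(.4315,-.0138,np.radians(9.1))
    for k in(3,8):
        x,f=fit(c,im,edge_layers,P,win(c,edge_layers(P)[0],k),(.003,.003,.02));print(x[:2].round(4),np.degrees(x[2]).round(2),round(f))
    uv=proj(c,(.53,-.02,.03))[0].astype(int);r=50 if c=='top' else 60
    s=4.5
    cv2.imwrite(f'pics/e_{c}.png',cv2.resize(im[uv[1]-r:uv[1]+r,uv[0]-80:uv[0]+80,::-1],None,fx=s,fy=s,interpolation=cv2.INTER_CUBIC))
    print(np.round((proj(c,[(.6123,-.0644,.069),(.604,.0152,.069),(.5957,.0948,.069)])-uv+[80,r])*s))
E
python3 e.py
```

```text
side [(array([345., 236.,  28.,  52.]), 0.87)]
[ 0.4314 -0.0129] 9.01 246
[ 0.4313 -0.0139] 9.07 341
[[228. 170.]
 [224. 229.]
 [220. 295.]]
top [(array([300., 284.,  89.,  22.]), 0.98)]
[ 0.4319 -0.0142] 9.26 355
[ 0.4319 -0.0142] 9.26 472
[[439.  92.]
 [309. 102.]
 [179. 112.]]
```

View pics/e_top.png

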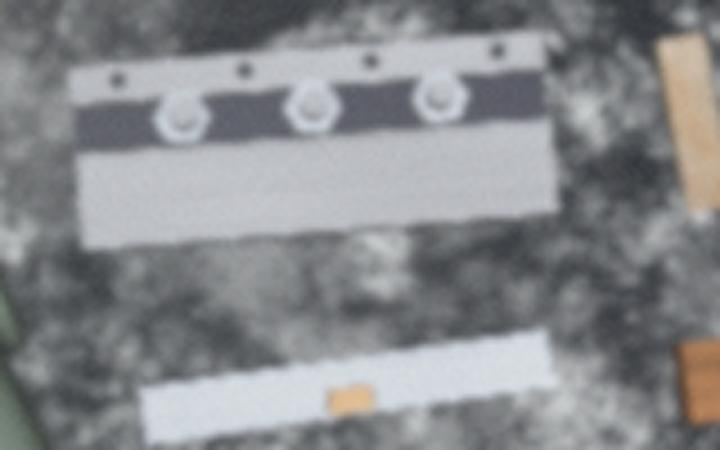

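View pics/e_side.png

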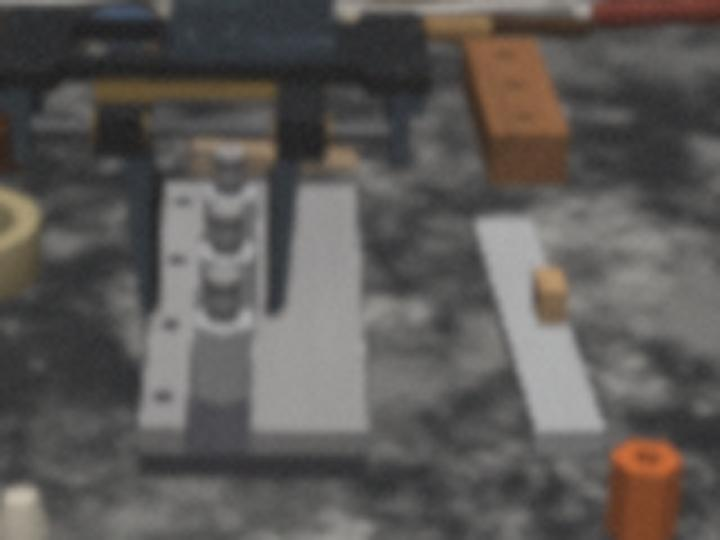

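```bash
python3 go.py .4238 -.0151 .06 9.15
```

```text
t 58.9 pos [577.1 272.6 160.1] ang 5.87 j6 18.4 w 45.6 F [ 0.4 -0.6  0.2]
turn [-0.     0.    -0.057] n 1 shift cm [-25.97 -19.71  10.01] n 9
```

Request:
send_rows([
  {"tx":0,"ty":0,"tz":0,"rx":0,"ry":0,"rz":-0.057,"fingers":0.4},
  {"tx":-2.6,"ty":-1.97,"tz":0,"rx":0,"ry":0,"rz":0,"fingers":0.4},
  {"tx":-2.6,"ty":-1.97,"tz":0,"rx":0,"ry":0,"rz":0,"fingers":0.4},
  {"tx":-2.6,"ty":-1.97,"tz":0,"rx":0,"ry":0,"rz":0,"fingers":0.4},
  {"tx":-2.6,"ty":-1.97,"tz":0,"rx":0,"ry":0,"rz":0,"fingers":0.4},
  {"tx":-2.6,"ty":-1.97,"tz":0,"rx":0,"ry":0,"rz":0,"fingers":0.4},
  {"tx":-2.6,"ty":-1.97,"tz":0,"rx":0,"ry":0,"rz":0,"fingers":0.4},
  {"tx":-2.6,"ty":-1.97,"tz":0,"rx":0,"ry":0,"rz":0,"fingers":0.4},
  {"tx":-2.6,"ty":-1.97,"tz":0,"rx":0,"ry":0,"rz":0,"fingers":0.4},
  {"tx":-2.6,"ty":-1.97,"tz":0,"rx":0,"ry":0,"rz":0,"fingers":0.4},
  {"tx":-2.57,"ty":-1.97,"tz":0,"rx":0,"ry":0,"rz":0,"fingers":0.4},
  {"tx":0,"ty":0,"tz":3,"rx":0,"ry":0,"rz":0,"fingers":0.4},
  {"tx":0,"ty":0,"tz":4,"rx":0,"ry":0,"rz":0,"fingers":0.4},
  {"tx":0,"ty":0,"tz":3,"rx":0,"ry":0,"rz":0,"fingers":0.4},
  {"tx":0,"ty":0,"tz":0,"rx":0,"ry":0,"rz":0,"fingers":0.4},
  {"tx":0,"ty":0,"tz":0,"rx":0,"ry":0,"rz":0,"fingers":0.4},
])

```text
clock: 60.5
position: [0.4243, -0.0145, 0.0605]
tcp_rot: [[-0.159, 0.987, -0.0], [0.987, 0.159, -0.0], [-0.0, -0.0, -1.0]]
wrist_force: [0.5, 0.2, 1.0]
width: 0.0363
finger_force: 0.0
```

```bash
python3 go.py .4238 -.0151 .018 9.15; python3 e.py | grep '^\[ '
```

```text
t 60.5 pos [424.3 -14.5  60.5] ang 9.16 j6 -12.7 w 36.3 F [0.5 0.2 1. ]
turn [-0.  0.  0.] n 1 shift cm [-0.05 -0.06  4.25] n 2
[ 0.4309 -0.011 ] 9.16 380
[ 0.4308 -0.011 ] 9.23 447
[ 0.4294 -0.0154] 7.92 963
[ 0.4292 -0.0149] 7.93 876
```

Request:
send_rows([
  {"tx":-0.05,"ty":-0.05,"tz":1.5,"rx":0,"ry":0,"rz":0,"fingers":0.4},
  {"tx":0,"ty":0,"tz":1.5,"rx":0,"ry":0,"rz":0,"fingers":0.4},
  {"tx":0,"ty":0,"tz":1.1,"rx":0,"ry":0,"rz":0,"fingers":0.4},
  {"tx":0,"ty":0,"tz":0,"rx":0,"ry":0,"rz":0,"fingers":0.4},
  {"tx":0,"ty":0,"tz":0,"rx":0,"ry":0,"rz":0,"fingers":0.05},
  {"tx":0,"ty":0,"tz":0,"rx":0,"ry":0,"rz":0,"fingers":0.05},
  {"tx":0,"ty":0,"tz":0,"rx":0,"ry":0,"rz":0,"fingers":0.05},
  {"tx":0,"ty":0,"tz":0,"rx":0,"ry":0,"rz":0,"fingers":0.05},
  {"tx":0,"ty":0,"tz":0,"rx":0,"ry":0,"rz":0,"fingers":0.05},
  {"tx":0,"ty":0,"tz":0,"rx":0,"ry":0,"rz":0,"fingers":0.05},
], newtons=30)

```text
clock: 61.7
position: [0.4245, -0.0145, 0.0197]
tcp_rot: [[-0.16, 0.987, 0.002], [0.987, 0.16, -0.0], [-0.0, 0.002, -1.0]]
wrist_force: [0.3, -0.7, 6.1]
width: 0.016
finger_force: 30.0
```

Request:
send_rows([
  {"tx":0,"ty":0,"tz":-1,"rx":0,"ry":0,"rz":0,"fingers":0.05},
  {"tx":0,"ty":0,"tz":-2,"rx":0,"ry":0,"rz":0,"fingers":0.05},
  {"tx":0,"ty":0,"tz":-2,"rx":0,"ry":0,"rz":0,"fingers":0.05},
  {"tx":0,"ty":0,"tz":-1,"rx":0,"ry":0,"rz":0.056,"fingers":0.05},
  {"tx":0,"ty":0,"tz":0,"rx":0,"ry":0,"rz":0,"fingers":0.05},
  {"tx":0,"ty":0,"tz":0,"rx":0,"ry":0,"rz":0,"fingers":0.05},
])

```text
clock: 62.3
position: [0.4232, -0.0145, 0.0788]
tcp_rot: [[-0.106, 0.994, -0.001], [0.994, 0.106, -0.0], [-0.0, -0.001, -1.0]]
wrist_force: [0.3, 0.5, -3.0]
width: 0.0158
finger_force: 30.0
```

```bash
python3 - <<'E'
from h import *
P=(.6041,.0153,np.radians(5.93))
print(place(np.array([[-.041-.006,0,0]]),*P))
E
python3 go.py .5574 .0104 .062 5.93
```

```text
[[0.5573515  0.01044427 0.        ]]
t 62.3 pos [423.2 -14.5  78.8] ang 6.08 j6 -9.6 w 15.8 F [ 0.3  0.5 -3. ]
turn [-0.001  0.     0.003] n 1 shift cm [ 1.09 13.61  1.68] n 4
```

Request:
send_rows([
  {"tx":0.25,"ty":3.3,"tz":0,"rx":0,"ry":0,"rz":0.003,"fingers":0.05},
  {"tx":0.25,"ty":3.3,"tz":0,"rx":0,"ry":0,"rz":0,"fingers":0.05},
  {"tx":0.25,"ty":3.0,"tz":0,"rx":0,"ry":0,"rz":0,"fingers":0.05},
  {"tx":0.25,"ty":2.5,"tz":0,"rx":0,"ry":0,"rz":0,"fingers":0.05},
  {"tx":0.1,"ty":1.3,"tz":0,"rx":0,"ry":0,"rz":0,"fingers":0.05},
  {"tx":0,"ty":0,"tz":0,"rx":0,"ry":0,"rz":0,"fingers":0.05},
  {"tx":0,"ty":0,"tz":1,"rx":0,"ry":0,"rz":0,"fingers":0.05},
  {"tx":0,"ty":0,"tz":1,"rx":0,"ry":0,"rz":0,"fingers":0.05},
  {"tx":0,"ty":0,"tz":0,"rx":0,"ry":0,"rz":0,"fingers":0.05},
  {"tx":0,"ty":0,"tz":0,"rx":0,"ry":0,"rz":0,"fingers":0.05},
])

```text
clock: 63.3
position: [0.5548, 0.01, 0.0584]
tcp_rot: [[-0.102, 0.995, -0.002], [0.995, 0.102, -0.0], [0.0, -0.002, -1.0]]
wrist_force: [0.1, 0.1, -2.8]
width: 0.016
finger_force: 30.0
```

```bash
python3 go.py .5574 .0104 .0497 5.93
```

```text
t 63.3 pos [554.8  10.   58.4] ang 5.83 j6 -6.0 w 16.0 F [ 0.1  0.1 -2.8]
turn [-0.002 -0.    -0.002] n 1 shift cm [0.01 0.27 0.87] n 1
```

Request:
send_rows([
  {"tx":0,"ty":0,"tz":0.4,"rx":0,"ry":0,"rz":0,"fingers":0.05},
  {"tx":0,"ty":0,"tz":0.3,"rx":0,"ry":0,"rz":0,"fingers":0.05},
  {"tx":0,"ty":0,"tz":0.15,"rx":0,"ry":0,"rz":0,"fingers":0.05},
  {"tx":0,"ty":0,"tz":0,"rx":0,"ry":0,"rz":0,"fingers":0.05},
  {"tx":0,"ty":0,"tz":0,"rx":0,"ry":0,"rz":0,"fingers":0.05},
])

```text
clock: 63.8
position: [0.5559, 0.0102, 0.0505]
tcp_rot: [[-0.102, 0.995, 0.0], [0.995, 0.102, -0.0], [-0.0, 0.0, -1.0]]
wrist_force: [0.4, 0.2, -2.1]
width: 0.0156
finger_force: 30.0
```

Request:
send_rows([
  {"tx":0,"ty":0.2,"tz":0,"rx":0,"ry":0,"rz":0,"fingers":0.05},
  {"tx":0,"ty":0.2,"tz":0,"rx":0,"ry":0,"rz":0,"fingers":0.05},
  {"tx":0,"ty":0.2,"tz":0,"rx":0,"ry":0,"rz":0,"fingers":0.05},
  {"tx":0,"ty":0,"tz":0,"rx":0,"ry":0,"rz":0,"fingers":0.05},
  {"tx":0,"ty":0,"tz":0,"rx":0,"ry":0,"rz":0,"fingers":0.05},
])

```text
clock: 64.3
position: [0.5619, 0.0108, 0.0504]
tcp_rot: [[-0.102, 0.995, -0.0], [0.995, 0.102, -0.0], [-0.0, -0.0, -1.0]]
wrist_force: [-0.3, -0.4, -2.0]
width: 0.0155
finger_force: 30.0
```

Request:
send_rows([
  {"tx":0,"ty":0,"tz":0.1,"rx":0,"ry":0,"rz":0,"fingers":0.05},
  {"tx":0,"ty":0,"tz":0,"rx":0,"ry":0,"rz":0,"fingers":0.05},
  {"tx":0,"ty":0.1,"tz":0,"rx":0,"ry":0,"rz":0,"fingers":0.05},
  {"tx":0,"ty":0.1,"tz":0,"rx":0,"ry":0,"rz":0,"fingers":0.05},
  {"tx":0,"ty":0,"tz":0,"rx":0,"ry":0,"rz":0,"fingers":0.05},
  {"tx":0,"ty":0,"tz":0,"rx":0,"ry":0,"rz":0,"fingers":0.05},
])

```text
clock: 64.9
position: [0.563, 0.0109, 0.0497]
tcp_rot: [[-0.102, 0.995, -0.002], [0.995, 0.102, -0.0], [-0.0, -0.002, -1.0]]
wrist_force: [-3.9, -0.3, 4.9]
width: 0.0162
finger_force: 30.0
```

Request:
send_rows([
  {"tx":0,"ty":0.1,"tz":0,"rx":0,"ry":0,"rz":0,"fingers":0.05},
  {"tx":0,"ty":0,"tz":0,"rx":0,"ry":0,"rz":0,"fingers":0.05},
  {"tx":0,"ty":0,"tz":0,"rx":0,"ry":0,"rz":0,"fingers":0.05},
])

```text
clock: 65.2
position: [0.5632, 0.0109, 0.0497]
tcp_rot: [[-0.102, 0.995, -0.003], [0.995, 0.102, -0.0], [-0.0, -0.003, -1.0]]
wrist_force: [-6.1, -0.9, 7.8]
width: 0.0158
finger_force: 30.0
```

Request:
send_rows([
  {"tx":0,"ty":0,"tz":0,"rx":0,"ry":0,"rz":0,"fingers":0.24},
  {"tx":0,"ty":0,"tz":0,"rx":0,"ry":0,"rz":0,"fingers":0.24},
  {"tx":0,"ty":0,"tz":0,"rx":0,"ry":0,"rz":0,"fingers":0.24},
  {"tx":0,"ty":0,"tz":-0.5,"rx":0,"ry":0,"rz":0,"fingers":0.24},
  {"tx":0,"ty":0,"tz":-2,"rx":0,"ry":0,"rz":0,"fingers":0.24},
  {"tx":0,"ty":0,"tz":-3,"rx":0,"ry":0,"rz":0,"fingers":0.24},
  {"tx":0,"ty":-2,"tz":-2,"rx":0,"ry":0,"rz":0,"fingers":0.5},
  {"tx":0,"ty":-3,"tz":0,"rx":0,"ry":0,"rz":0,"fingers":1},
  {"tx":0,"ty":0,"tz":0,"rx":0,"ry":0,"rz":-0.145,"fingers":1},
  {"tx":0,"ty":0,"tz":0,"rx":0,"ry":0,"rz":-0.145,"fingers":1},
  {"tx":0,"ty":0,"tz":0,"rx":0,"ry":0,"rz":-0.145,"fingers":1},
  {"tx":0,"ty":0,"tz":0,"rx":0,"ry":0,"rz":-0.145,"fingers":1},
  {"tx":0,"ty":0,"tz":0,"rx":0,"ry":0,"rz":-0.145,"fingers":1},
  {"tx":0,"ty":0,"tz":0,"rx":0,"ry":0,"rz":-0.145,"fingers":1},
  {"tx":0,"ty":0,"tz":0,"rx":0,"ry":0,"rz":-0.145,"fingers":1},
  {"tx":0,"ty":0,"tz":0,"rx":0,"ry":0,"rz":-0.145,"fingers":1},
  {"tx":0,"ty":0,"tz":0,"rx":0,"ry":0,"rz":-0.145,"fingers":1},
  {"tx":0,"ty":0,"tz":0,"rx":0,"ry":0,"rz":-0.145,"fingers":1},
  {"tx":0,"ty":0,"tz":0,"rx":0,"ry":0,"rz":-0.12,"fingers":1},
  {"tx":0,"ty":0,"tz":0,"rx":0,"ry":0,"rz":0,"fingers":1},
])

```text
clock: 67.2
position: [0.5154, 0.006, 0.1247]
tcp_rot: [[-0.995, -0.101, 0.001], [-0.101, 0.995, -0.0], [-0.001, -0.0, -1.0]]
wrist_force: [0.2, 0.3, -0.8]
width: 0.0915
finger_force: 0.0
```

```bash
python3 - <<'E'
from h import *
P=(.6041,.0153,np.radians(5.93))
print(place(np.array([[-.077,0,0],[-.067,0,0]]),*P))
E
python3 go.py .5275 .0073 .037 95.93
cat > chk.py <<'E'
from h import *
R=(.6041,.0153,np.radians(5.93));q=place(np.array([[-.033,0,0]]),*R)[0]
for c in C:
    im=read_camera(c);P=(q[0],q[1],R[2])
    x,f=fit(c,im,lambda p:rail_layers(R)+edge_layers(p,.03),P,win(c,edge_layers(P,.03)[0],2),(.002,.002,.01));d=place(np.array([[x[0]-R[0],x[1]-R[1],0]]),0,0,-R[2])[0]
    print(c,'in rail (mm)',(d*1000).round(1)[:2],'yaw',np.degrees(x[2]-R[2]).round(2),round(f))
    uv=proj(c,(.58,.01,.03))[0].astype(int)
    cv2.imwrite(f'pics/f_{c}.png',cv2.resize(im[uv[1]-55:uv[1]+55,uv[0]-70:uv[0]+70,::-1],None,fx=5,fy=5,interpolation=cv2.INTER_CUBIC))
E
python3 chk.py
```

```text
[[0.52751204 0.00734487 0.        ]
 [0.53745853 0.00837801 0.        ]]
t 67.2 pos [515.4   6.  124.7] ang 95.78 j6 -96.4 w 91.5 F [ 0.2  0.3 -0.8]
turn [-0.     0.001 -0.003] n 1 shift cm [-1.22  0.    8.77] n 3
side in rail (mm) [-33.8  -1.2] yaw 0.23 111
top in rail (mm) [-38.7  21.8] yaw -6.13 1360
```

Request:
send_rows([
  {"tx":0,"ty":0,"tz":2,"rx":0,"ry":0,"rz":-0.003,"fingers":1},
  {"tx":0,"ty":0,"tz":3,"rx":0,"ry":0,"rz":0,"fingers":1},
  {"tx":0,"ty":0,"tz":2.5,"rx":0,"ry":0,"rz":0,"fingers":1},
  {"tx":0,"ty":0,"tz":1.2,"rx":0,"ry":0,"rz":0,"fingers":1},
  {"tx":0,"ty":0,"tz":0,"rx":0,"ry":0,"rz":0,"fingers":1},
  {"tx":-1,"ty":0,"tz":0,"rx":0,"ry":0,"rz":0,"fingers":1},
  {"tx":-0.7,"ty":0,"tz":0,"rx":0,"ry":0,"rz":0,"fingers":1},
  {"tx":0,"ty":0,"tz":0,"rx":0,"ry":0,"rz":0,"fingers":1},
  {"tx":0,"ty":0,"tz":0,"rx":0,"ry":0,"rz":0,"fingers":1},
])

```text
clock: 68.2
position: [0.5327, 0.0079, 0.0381]
tcp_rot: [[-0.995, -0.104, 0.001], [-0.104, 0.995, -0.0], [-0.001, -0.0, -1.0]]
wrist_force: [-0.1, 0.3, -1.0]
width: 0.0915
finger_force: 0.0
```

Request:
send_rows([
  {"tx":-0.2,"ty":0,"tz":0,"rx":0,"ry":0,"rz":0,"fingers":1},
  {"tx":-0.1,"ty":0,"tz":0,"rx":0,"ry":0,"rz":0,"fingers":1},
  {"tx":0,"ty":0,"tz":0,"rx":0,"ry":0,"rz":0,"fingers":1},
  {"tx":0,"ty":0,"tz":0,"rx":0,"ry":0,"rz":0,"fingers":1},
])

```text
clock: 68.6
position: [0.5349, 0.0081, 0.0375]
tcp_rot: [[-0.995, -0.104, -0.0], [-0.104, 0.995, -0.0], [0.0, -0.0, -1.0]]
wrist_force: [-0.2, -0.1, 0.6]
width: 0.0909
finger_force: 0.0
```

Request:
send_rows([
  {"tx":-0.1,"ty":0,"tz":0,"rx":0,"ry":0,"rz":0,"fingers":1},
  {"tx":-0.1,"ty":0,"tz":0,"rx":0,"ry":0,"rz":0,"fingers":1},
  {"tx":-0.1,"ty":0,"tz":0,"rx":0,"ry":0,"rz":0,"fingers":1},
  {"tx":0,"ty":0,"tz":0,"rx":0,"ry":0,"rz":0,"fingers":1},
  {"tx":0,"ty":0,"tz":0,"rx":0,"ry":0,"rz":0,"fingers":1},
])

```text
clock: 69.1
position: [0.5369, 0.0084, 0.0371]
tcp_rot: [[-0.995, -0.104, -0.002], [-0.104, 0.995, -0.0], [0.002, 0.0, -1.0]]
wrist_force: [-5.2, 0.1, 2.0]
width: 0.0911
finger_force: 2.4
```

Request:
send_rows([
  {"tx":-0.1,"ty":0,"tz":0,"rx":0,"ry":0,"rz":0,"fingers":1},
  {"tx":-0.1,"ty":0,"tz":0,"rx":0,"ry":0,"rz":0,"fingers":1},
  {"tx":0,"ty":0,"tz":0,"rx":0,"ry":0,"rz":0,"fingers":1},
  {"tx":0,"ty":0,"tz":0,"rx":0,"ry":0,"rz":0,"fingers":1},
])

```text
clock: 69.5
position: [0.5372, 0.0084, 0.0371]
tcp_rot: [[-0.995, -0.104, -0.006], [-0.104, 0.995, -0.0], [0.006, 0.0, -1.0]]
wrist_force: [-8.4, -1.5, 6.0]
width: 0.0913
finger_force: 4.4
```

```bash
python3 -c "
from h import *
o=get_obs();print(o['position'],o['wrist_force'],o['moment'])"
```

```text
[0.53716796 0.00844216 0.03714917] [-8.44126221 -1.50302     5.99963164] [-0.158639    1.36147452 -0.06968136]
```

Request:
send_rows([
  {"tx":0.3,"ty":0,"tz":0,"rx":0,"ry":0,"rz":0,"fingers":1},
  {"tx":1,"ty":0,"tz":0,"rx":0,"ry":0,"rz":0,"fingers":1},
  {"tx":1,"ty":0,"tz":-1,"rx":0,"ry":0,"rz":0,"fingers":1},
  {"tx":0,"ty":0,"tz":-3,"rx":0,"ry":0,"rz":0,"fingers":1},
  {"tx":0,"ty":0,"tz":-4,"rx":0,"ry":0,"rz":0,"fingers":1},
  {"tx":0,"ty":-3,"tz":-4,"rx":0,"ry":0,"rz":0,"fingers":1},
  {"tx":0,"ty":-4,"tz":-1,"rx":0,"ry":0,"rz":0,"fingers":1},
  {"tx":0,"ty":-4,"tz":0,"rx":0,"ry":0,"rz":0,"fingers":1},
  {"tx":0,"ty":-4,"tz":0,"rx":0,"ry":0,"rz":0,"fingers":1},
  {"tx":0,"ty":-4,"tz":0,"rx":0,"ry":0,"rz":0,"fingers":1},
  {"tx":0,"ty":-4,"tz":0,"rx":0,"ry":0,"rz":0,"fingers":1},
  {"tx":0,"ty":-4,"tz":0,"rx":0,"ry":0,"rz":0,"fingers":1},
  {"tx":0,"ty":0,"tz":0,"rx":0,"ry":0,"rz":0,"fingers":1},
  {"tx":0,"ty":0,"tz":0,"rx":0,"ry":0,"rz":0,"fingers":1},
])

```text
clock: 70.9
position: [0.5449, -0.2627, 0.1679]
tcp_rot: [[-0.995, -0.102, 0.001], [-0.102, 0.995, 0.0], [-0.001, 0.0, -1.0]]
wrist_force: [0.2, 0.3, -0.9]
width: 0.0912
finger_force: 0.0
```

```bash
python3 chk.py; python3 -c "
from h import *
im=read_camera('top');cv2.imwrite('pics/full.png',im[:,:,::-1])"
```

```text
side in rail (mm) [-32.1  -1.2] yaw 0.12 104
top in rail (mm) [-32.8   0.4] yaw 0.02 356
```

View pics/f_top.png

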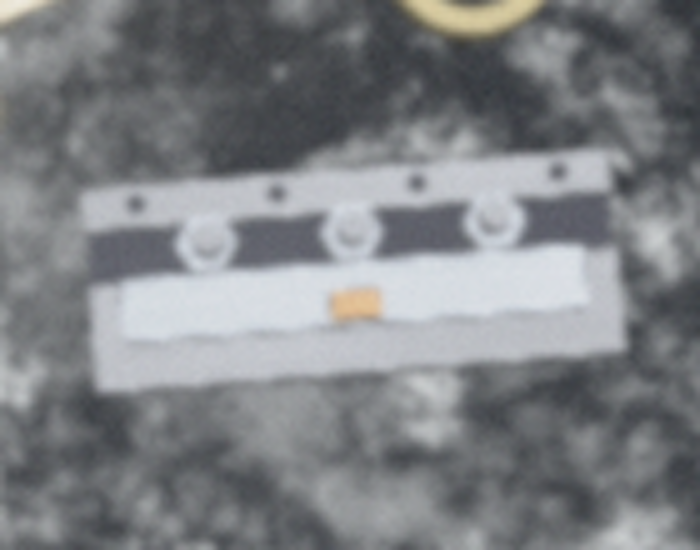

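View pics/f_side.png

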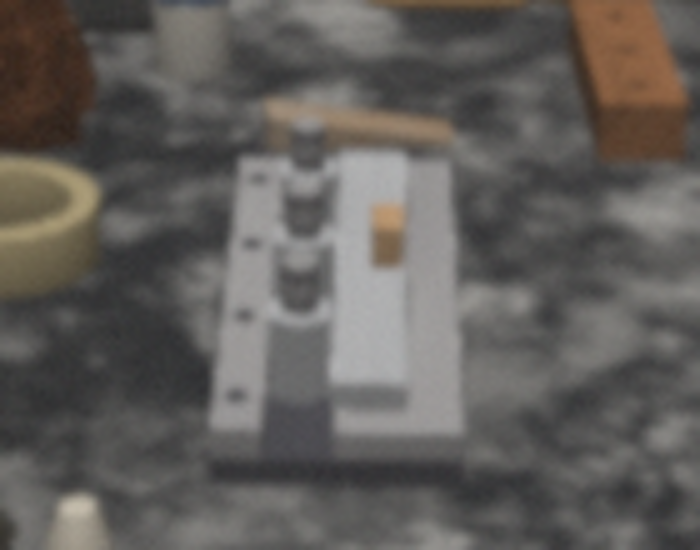

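View pics/full.png

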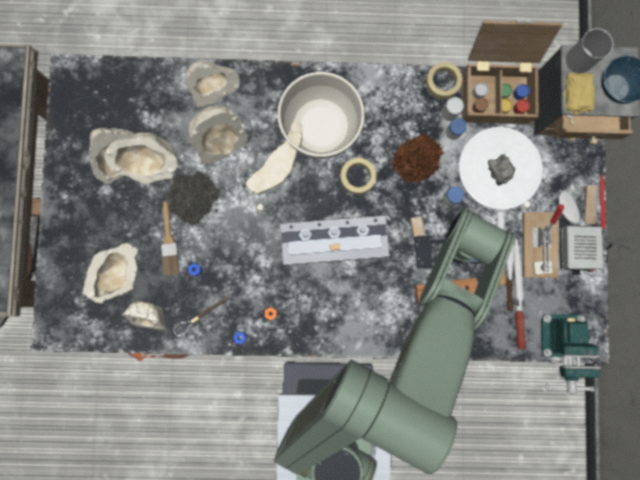

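The crops show three pinned stops in the slot, at about (207,243), (352,233) and (495,220) in the top crop. The straightedge lies centred and flush against them, grip block at (356,303), on the robot's side. In the full view the wedge lies flat at about (418,240) and the bystanders are where they were.

```bash
python3 -c "
from station import *
print(finish_job())"
```

```text
the job is handed in; nothing more can be done
None
```

The job is done and handed in at about 71 s: the wedge is flat on the table, all three stops are seated and pinned, and the straightedge lies centred on the ledge, flush against the stops (within about 0.1° in the last camera check).

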